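Charge the clasp feed rail of a bag-maker's lever press

TASK

Load the two loose bag clasps from the green mat into the press's tilted feed rail by way of the level ledge at its top, rounded black nose leading downhill like the clasp already waiting there: slide each one over the ledge's edge so that it runs down under the rail's lips and queues up behind the first, with the red-tabbed feed gate still shut. When both have come to rest in the queue, draw the gate fully open towards the robot's side, so that all three run down and end up standing nose to tail against the stop at the foot. Leave the carton, the jar and the mallet where they are.

Things in the scene. Friction and masses are not known exactly. Their poses are not given: they have to be found in the camera images.
- rail: aluminium feed rail sloping at 22 deg, a lipped channel on a fixed stand. Origin: channel floor, middle, at the foot stop (24 mm high plate); x uphill, y across to the robot's side, z square to the floor. Inside 33 mm wide; walls 6.5 mm; lips from x 55 to 236 mm, 9 mm over the floor, leave a 21 mm slot for the housings. Polished: a clasp slides down by itself (friction about 0.15).
- rail_edge (a point): uphill end of the rail floor, 270 mm from the foot stop: the straight edge where the level ledge goes over into the slope; axes as the rail's. Past it the lips begin after 34 mm. A clasp pushed along the ledge tips onto the slope when its centre passes this edge, and slides on.
- ledge_spot (a point): middle of the level loading ledge, on its floor, 44 mm from the edge into the rail. x level, away from the rail (push clasps along -x, nose first), z up. Floor from x -44 (edge) to +48 mm (open end); side walls 6 mm high, 33 mm apart inside from x -44 to -10, flaring to 51 mm at the open end. A clasp centred here lies wholly on the ledge.
- gate (a joint): feed gate, a steel blade across the rail that holds the queue: 0 = shut, 0.038 m = fully drawn out along the rail's +y, to the robot's side. Stiff sliding fit (1.2 N plus 4 N s/m); stays where it is left. The first waiting clasp's nose stands against it, 75 mm up from the foot stop.
- gate_tab (a point): middle of the gate's red tab, 10 mm (along the rail) x 20 mm (across) x 26 mm high, on top of the blade and square to the slope, its middle 43 mm over the rail floor; axes as the rail's. Pinch it across y or push it along +y. The grey lever press, 0.42 m tall, stands downhill, from 100 mm off.
- clasp_a_mid (a point): loose brass bag clasp, about 60 g; the point is its centre, 11 mm over its underside. x points to the rounded black nose, z up. Flange 52 x 30 x 4 mm, nose tip at x +26, square tail at x -26 mm; on it a housing 16 mm wide (y), from x -19 to +14 mm, reaching 22 mm over the underside, black button on top near the nose. Lies flat on the green mat (3 mm thick), to be loaded.
- clasp_b_mid (a point): loose brass bag clasp, about 60 g; the point is its centre, 11 mm over its underside. x points to the rounded black nose, z up. Flange 52 x 30 x 4 mm, nose tip at x +26, square tail at x -26 mm; on it a housing 16 mm wide (y), from x -19 to +14 mm, reaching 22 mm over the underside, black button on top near the nose. Lies flat on the green mat (3 mm thick), to be loaded.
- clasp_lead_mid (a point): loose brass bag clasp, about 60 g; the point is its centre, 11 mm over its underside. x points to the rounded black nose, z up. Flange 52 x 30 x 4 mm, nose tip at x +26, square tail at x -26 mm; on it a housing 16 mm wide (y), from x -19 to +14 mm, reaching 22 mm over the underside, black button on top near the nose. Already in the rail, waiting against the shut gate, nose downhill.
- carton_mid (a point): kraft product carton 100 x 80 x 30 mm, its centre; a bystander, loose.
- jar_mid (a point): amber jar of rivets with a steel lid, 56 mm across and 65 mm high, its centre; a bystander, loose.
- mallet_mid (a point): mallet lying on its side, 240 mm long, head 44 x 85 mm at its x end, the middle of its length; a bystander, loose.
There are look-alikes about, which are no part of the job. Leave any blue or purple look-alike of the part that bears clasp_b_mid alone.

How it is judged:
By the outcome, as a careful person would: the job done as asked, in the order asked, and still so for the second after the job is handed in, with the robot touching nothing.
It also fails if it takes over 67 s, if anything falls off the work surface, if the arm or the gripper's body presses on something with over 40 N, if the wrist force passes 120 N, or if a joint passes its speed limit or range.

ROBOT

A 6-joint arm with a two-finger parallel gripper is mounted at the origin on the work surface. World frame = base frame: x ahead of the robot, y to its left, z up, the work surface at z = 0. Lengths are in m, angles in rad, forces in N, time in s.
With the tool pointing down it reaches from about 0.375 to 0.975 m from the base axis. Payload 3.8 kg.
Tool frame: the origin (TCP) lies where the fingers leave the gripper's body, on its centre line; the fingertips stand 73 mm ahead of it and the grasp point (between the pads) lies 54 mm ahead of it; x points along the fingers, y is the direction in which the jaws open and shut, and the axes are right-handed (so a half turn about x gives the same grasp; the last joint's range is limited). The gripper opens to 85 mm and grips with 20 to 120 N. Pads are 22 mm wide; open, the fingers measure 114 mm over their backs; the gripper's body (76 mm by 85 mm) begins 54 mm behind the grasp point. The pads swing forward as they close: fully open they stand 13 mm farther back than shut.
Start: joints at [1.265, 0.264, 1.604, -0, 1.274, -0.037], TCP at [0.179, 0.651, 0.304] pointing down, gripper open.
Joint ranges: [-2.63, 2.63], [-0.94, 2.18], [0.31, 2.57], [-1.31, 4.45], [0, 2.66], [-2.55, 2.55]. Speed limits (rad/s): [2.57, 2.57, 3.14, 3.14, 3.14, 3.14].

INTERFACE

Orientations are given as a unit quaternion [w, x, y, z].
In Python, from rig import * gives the robot as it stands.
- The arm moves only by the tool move_arm, never from a script. Its argument "series" is a list of rows, each a list of 4 numbers: the shift along the world's x, y, z in units of 40 mm (1.0 is 40 mm), then the turn about the world's z in units of 5 degrees (1.0 is 5 degrees). In form: [[tx, ty, tz, spin], ...]. A call has 1 to 20 rows; each row is the pose to reach, as a shift and turn from the pose measured when the call began; what a row does not reach only later rows make up. A row lasts 1/12 s, in which the tool goes at most 41.7 mm and 7.16 degrees, less where a joint would pass 70% of its speed; a pose out of reach is approached as far as the arm can. A call with a gripper value outside its range is refused whole. "fingers" is the opening, from -1 (shut) to 1 (fully open), set as the call begins (left out, the last holds). The fingers move at their own pace and stop on an object; "force" is the grip in N (left out, the last holds). Time passes only in rows, so rows that repeat a pose let the fingers close. It gives the time, the measured TCP pose, the force and the opening at its end, in the units of the state.
- state(): the state, without advancing time (a new reading comes with each control period).
- get_image(name): name is "scene" or "top"; returns (picture, depth): 384x512x3 uint8, red, green, blue; 384x512 float32, m along the optical axis (not along the pixel's ray), 0 where there is no reading.
- camera_model(name): a dict with "fx", "fy", "cx", "cy" (pixels), "k1" (the pictures are not rectified: a ray, as slopes to the right and down, at radius r is drawn at 1 + k1 r^2 times it, then the intrinsics apply), "R" (3x3) and "t" (3): a world point X has camera coordinates R X + t. Camera axes: x right, y down, z forward; pixel columns grow to the right and rows downward; lengths in m; the calibration is good to about 2 mm. A picture is of the moment at which its call begins. camera_model takes no time and is no camera call.
- sign_off(): hands the job in, once; it reports no verdict.
The state is a dict: "t": time; "joints": joint angles; "qd": joint speeds; "joint_efforts": joint torques, N m; "eef_pos": TCP position; "orientation": TCP orientation; "ft_force": force on the tool from outside, world axes, zero at the start; "wrist_torque": the same for the moment, N m; "opening": finger opening in m.
Only numpy, scipy, OpenCV 4.12 (cv2) and the standard library are available. Lean on these libraries where they do the work, as an engineer would, in place of code of your own. Each camera call takes 0.05 s, during which the arm holds its last target.

## Working session

There is one attempt and no reset: what is moved stays moved. The work goes in short steps, Python scripts to look and compute and a tool call to move; the robot and the scene stay as the last step left them, time stands still between calls to the robot, and variables do not carry over. Pictures are saved under pics/ and viewed, and the job is handed in when it is done.

Besides the shell and the picture viewer there is one more tool, called after "Emit:" as a command line: name --pt "numbers of a row" for each row, then --argument value for the rest. move_arm: Moves the arm, as the interface text tells. Its arguments: {"type":"object","properties":{"series":{"type":"array"},"fingers":{"type":"number"},"force":{"type":"number"}},"required":["series"]}

```bash
ls; mkdir -p pics
python3 - <<'E'
from rig import *
import cv2,numpy as np
print(state())
for n in ("scene","top"):
    p,d=get_image(n); cv2.imwrite(f"pics/{n}0.png",cv2.cvtColor(p,cv2.COLOR_RGB2BGR)); np.savez(f"{n}0.npz",p=p,d=d); print(camera_model(n))
E
```

```text
pics
{'t': 0.0, 'joints': array([ 1.26511514e+00,  2.64771750e-01,  1.60539024e+00,  4.12422629e-05,
        1.27369912e+00, -3.68935898e-02]), 'qd': array([-0.00202571,  0.00028348, -0.00137111,  0.00165263, -0.00023814,
        0.00067864]), 'joint_efforts': array([-3.63670959e-03, -5.15119421e+01, -3.67303669e+01, -1.98742182e-04,
        1.28885399e-02,  2.33031983e-05]), 'eef_pos': array([0.17906903, 0.65021855, 0.30254054]), 'orientation': array([ 0.70057915,  0.09396123,  0.70088003, -0.09553705]), 'ft_force': array([-0.82889641,  0.06034947,  0.09537214]), 'wrist_torque': array([ 0.00872689, -0.01844235, -0.02124422]), 'opening': 0.0853006966123839}
{'fx': 378.39376802382617, 'fy': 378.39376802382617, 'cx': 256.22800065375617, 'cy': 190.19777731931623, 'k1': 0.023888697179985957, 'R': array([[ 0.68506115,  0.72848392,  0.00154874],
       [ 0.62415927, -0.58585604, -0.51691189],
       [-0.37565466,  0.35508291, -0.85603721]]), 't': array([-0.49404594, -0.27416877,  1.36965976])}
{'fx': 458.5543772738425, 'fy': 458.5543772738425, 'cx': 243.21883263830972, 'cy': 190.1326282279036, 'k1': -0.06884893070923336, 'R': array([[ 0.01336619, -0.99981534, -0.01380684],
       [-0.98645145, -0.01092708, -0.16368915],
       [ 0.16350805,  0.01580768, -0.98641535]]), 't': array([0.11556686, 0.62393695, 1.00850411])}
```

View pics/scene0.png

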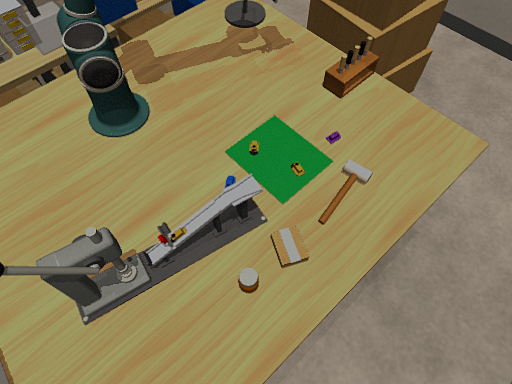

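View pics/top0.png

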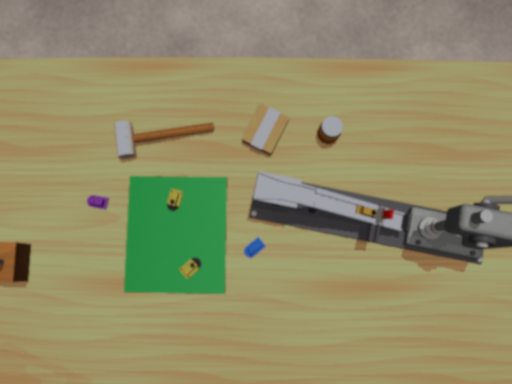

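```bash
cat > h.py <<'E'
import cv2,numpy as np
from rig import *
def K(c): return np.array([[c['fx'],0,c['cx']],[0,c['fy'],c['cy']],[0,0,1]])
def dist(c): return np.array([c['k1'],0,0,0,0.])
def ray(n,u,v):
    c=camera_model(n)
    q=cv2.undistortPoints(np.array([[[u,v]]],float),K(c),dist(c))[0,0]
    R=np.array(c['R']);t=np.array(c['t'])
    return -R.T@t, R.T@np.array([q[0],q[1],1.])
def onz(n,u,v,z):
    o,d=ray(n,u,v); return o+d*(z-o[2])/d[2]
def dep(n,u,v,D):
    o,d=ray(n,u,v); return o+d*D[int(round(v)),int(round(u))]
def proj(n,X):
    c=camera_model(n)
    r=cv2.Rodrigues(np.array(c['R']))[0]
    return cv2.projectPoints(np.atleast_2d(np.array(X,float)),r,np.array(c['t']),K(c),dist(c))[0][:,0]
def tri(u1,v1,u2,v2):  # scene, top
    o1,d1=ray('scene',u1,v1);o2,d2=ray('top',u2,v2)
    A=np.stack([d1,-d2],1);s=np.linalg.lstsq(A,o2-o1,rcond=None)[0]
    a=o1+d1*s[0];b=o2+d2*s[1];return (a+b)/2,np.linalg.norm(a-b)
def crop(p,u0,v0,w,h,k,f):
    c=cv2.resize(p[v0:v0+h,u0:u0+w],None,fx=k,fy=k,interpolation=cv2.INTER_CUBIC)
    c=cv2.cvtColor(c,cv2.COLOR_RGB2BGR)
    for i in range(0,w,10):
        cv2.line(c,(i*k,0),(i*k,6 if i%50 else 14),(0,0,255),1)
        if i%20==0: cv2.putText(c,str(u0+i),(i*k,20),0,.35,(255,0,255),1)
    for i in range(0,h,10):
        cv2.line(c,(0,i*k),(6,i*k),(0,0,255),1); cv2.putText(c,str(v0+i),(8,i*k+4),0,.35,(255,0,255),1)
    cv2.imwrite(f,c)
E
python3 - <<'E'
from h import *
t=np.load('top0.npz');s=np.load('scene0.npz')
crop(t['p'],120,170,110,90+30,6,'pics/c1.png')
crop(t['p'],245,165,160,75,5,'pics/c2.png')
crop(s['p'],145,170,125,95,6,'pics/c3.png')
crop(s['p'],225,125,115,75,6,'pics/c4.png')
print(s['d'].min(),t['d'].min(),(t['d']==0).mean())
E
```

```text
0.0 0.0 0.0041656494140625
```

View pics/c1.png

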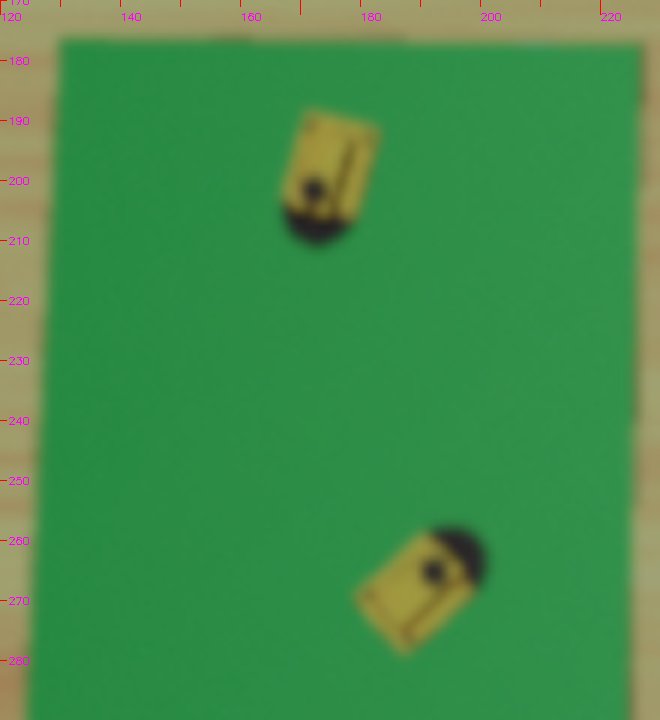

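View pics/c2.png

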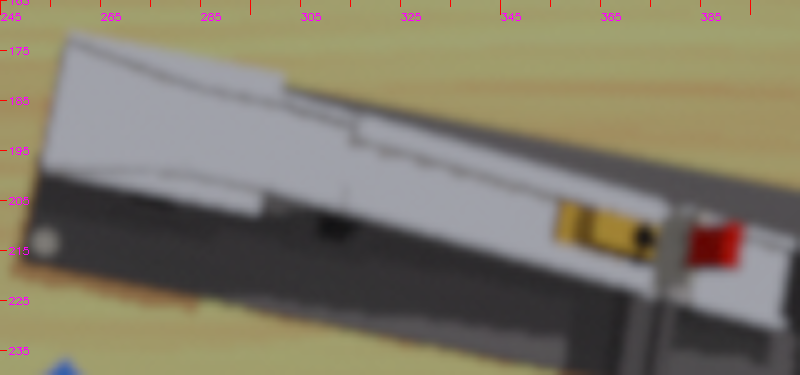

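View pics/c3.png

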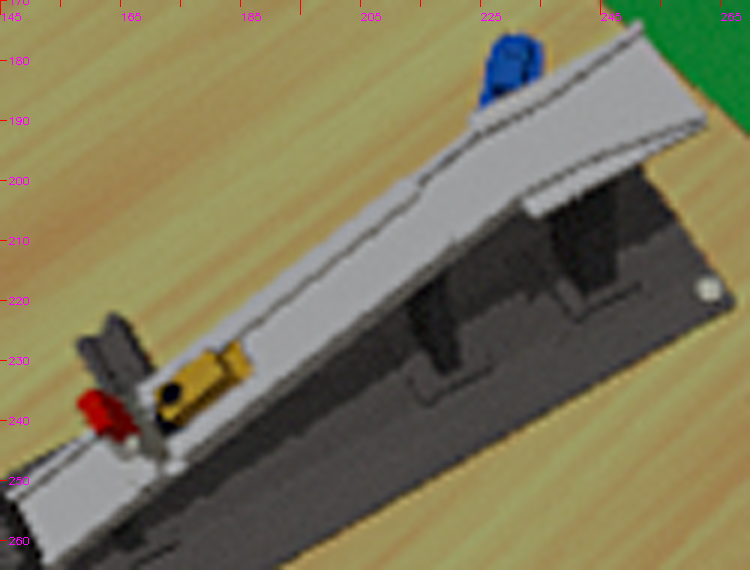

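View pics/c4.png

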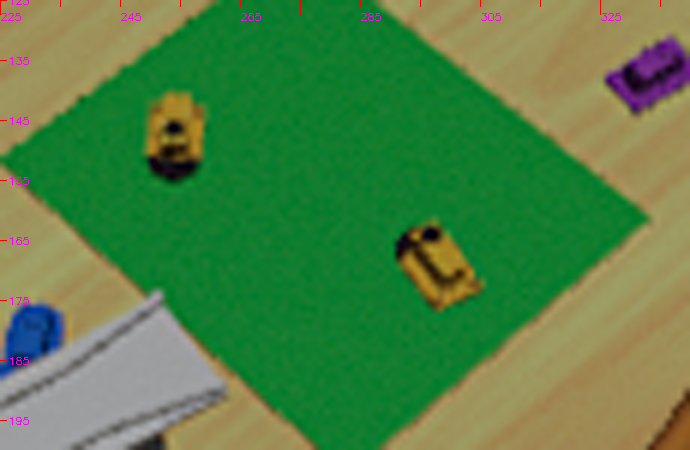

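Run:
```python
from h import *
np.set_printoptions(precision=4,suppress=True)
t=np.load('top0.npz');s=np.load('scene0.npz')
print(tri(262.5,190.3,259.4,172)); print(tri(251.7,173.7,253.4,199.4))
print('tabtop', tri(145+100/6,170+410/6,390,214))
for u,v in [(265,185),(275,190),(285,190),(295,193),(305,196),(315,200),(325,203),(335,206),(345,208),(390,220),(398,222)]: print(u,v,dep('top',u,v,t['d']))
for u,v in [(250,185),(245,187),(238,192),(230,198),(222,205),(210,213),(200,221),(190,228)]: print('s',u,v,dep('scene',u,v,s['d']))
for u,v in [(174,195),(178,200),(188,270),(192,265)]: print('cl',dep('top',u,v,t['d']),dep('top',u+10,v,t['d']))
```

```text
(array([0.6472, 0.0898, 0.148 ]), np.float64(0.004441685063839287))
(array([0.5885, 0.1027, 0.1518]), np.float64(0.006455941642463046))
tabtop (array([ 0.5632, -0.1912,  0.1245]), np.float64(0.0038800041821225786))
265 185 [0.617  0.0761 0.1537]
275 190 [0.6069 0.0552 0.1525]
285 190 [0.607  0.0343 0.1534]
295 193 [0.6008 0.0135 0.1535]
305 196 [ 0.5958 -0.0082  0.1465]
315 200 [ 0.5894 -0.0309  0.1338]
325 203 [ 0.5841 -0.0532  0.1271]
335 206 [ 0.5791 -0.0762  0.1177]
345 208 [ 0.5765 -0.1002  0.1058]
390 220 [ 0.556  -0.2124  0.0595]
398 222 [ 0.5522 -0.2327  0.0531]
s 250 185 [0.6142 0.0769 0.1517]
s 245 187 [0.6094 0.0627 0.1513]
s 238 192 [0.6088 0.0377 0.1525]
s 230 198 [0.6077 0.0098 0.1517]
s 222 205 [ 0.6046 -0.0167  0.1417]
s 210 213 [ 0.5948 -0.0521  0.1283]
s 200 221 [ 0.5871 -0.0829  0.1113]
s 190 228 [ 0.5803 -0.1137  0.1013]
cl [0.6136 0.2883 0.0237] [0.6171 0.2674 0.0029]
cl [0.6041 0.2809 0.0071] [0.6049 0.2572 0.0036]
cl [0.438  0.2487 0.0276] [0.4381 0.2284 0.002 ]
cl [0.4496 0.2397 0.028 ] [0.45   0.2191 0.0029]
```

```bash
cat > rail.py <<'E'
from h import *
from scipy.optimize import least_squares
th=np.radians(22)
def frames(p):
    ex,ey,ez,yaw=p
    ul=np.array([np.cos(yaw),np.sin(yaw),0]);vl=np.array([-np.sin(yaw),np.cos(yaw),0]);zl=np.array([0,0,1.])
    xr=ul*np.cos(th)+zl*np.sin(th); zr=np.cross(xr,vl)
    e=np.array([ex,ey,ez])
    L=lambda x,y,z: e+(x+.044)*ul+y*vl+z*zl
    Rr=lambda x,y,z: e+(x-.27)*xr+y*vl+z*zr
    return L,Rr
E
cat > fit.py <<'E'
from rail import *
np.set_printoptions(precision=4,suppress=True)
t=np.load('top0.npz');s=np.load('scene0.npz')
tp=[('L',(.048,-.030,.006),259.4,172),('L',(.048,.030,.006),253.4,199.4),('R',(.236,-.0105,.010),316,191.5),('R',(.073,0,.056),390.5,214)]
sp=[('L',(.048,-.030,.006),262.5,190.3),('L',(.048,.030,.006),251.7,173.7),('R',(.073,0,.056),160.5,237)]
def res(p):
    L,R=frames(p[:4]);o=[]
    for n,l,k in (('top',tp,1),('scene',sp,1)):
        P=[(L if a=='L' else R)(*q) for a,q,u,v in l]
        o.append((proj(n,P)-np.array([[u,v] for *_,u,v in l])).ravel())
    o.append([(p[2]-.1523)/.0007]) 
    return np.concatenate(o)
r=least_squares(res,[.6,.006,.152,1.36],loss='soft_l1')
print(r.x,np.degrees(r.x[3])); print(res(r.x).round(1))
p=r.x; np.save('rail.npy',p)
L,R=frames(p)
print('spot',L(0,0,0),'edge',L(-.044,0,0),'tab',R(.073,0,.043),'foot',R(0,0,0))
lines=[]
for y in (1,-1):
    lines+= [[L(-.044,y*.0165,.006),L(-.010,y*.0165,.006)],[L(-.01,y*.0165,.006),L(.048,y*.0255,.006)],[L(-.044,y*.0165,0),L(-.010,y*.0165,0)],[L(-.01,y*.0165,0),L(.048,y*.0255,0)],
     [R(.055,y*.0105,.009),R(.236,y*.0105,.009)],[R(.055,y*.023,.009),R(.236,y*.023,.009)],[R(.075,y*.01,.056),R(.065,y*.01,.056)],[R(.075,y*.01,.030),R(.065,y*.01,.030)]]
lines+=[[L(.048,-.0255,0),L(.048,.0255,0)],[L(-.044,-.0165,0),L(-.044,.0165,0)],[R(.236,.0105,.009),R(.236,-.0105,.009)],[R(.075,.01,.056),R(.075,-.01,.056)],[R(.065,.01,.056),R(.065,-.01,.056)],[R(0,-.0165,0),R(0,.0165,0)]]
for n,d,box in (('top',t,(245,165,160,75,5)),('scene',s,(145,170,125,95,6))):
    crop(d['p'],*box,'pics/ov_%s.png'%n); im=cv2.imread('pics/ov_%s.png'%n)
    for a,b in lines:
        q=((proj(n,[a,b])-np.array(box[:2])+.5)*box[4]).astype(int)
        cv2.line(im,tuple(map(int,q[0])),tuple(map(int,q[1])),(0,255,0),1)
    cv2.imwrite('pics/ov_%s.png'%n,im)
E
python3 fit.py
```

```text
[0.601  0.0057 0.1521 1.3749] 78.77581562263583
[-0.9 -2.2 -0.8 -1.8 -0.1  0.4  0.8  0.1 -0.3 -1.6 -1.2 -0.7 -1.4  0.7
 -0.3]
spot [0.6096 0.0489 0.1521] edge [0.601  0.0057 0.1521] tab [ 0.5623 -0.1892  0.1181] foot [ 0.5523 -0.2398  0.0509]
```

View pics/ov_top.png

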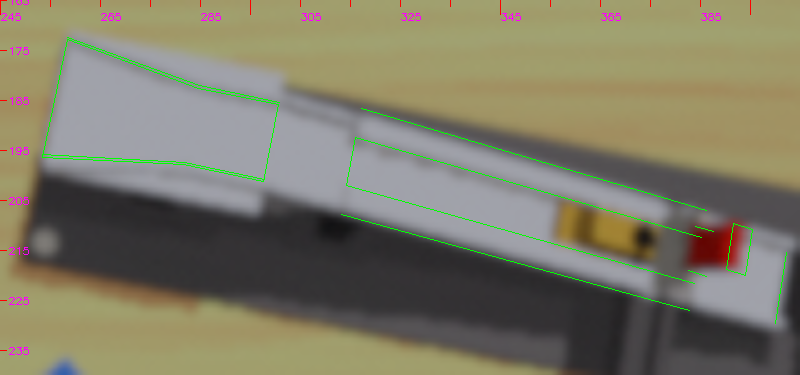

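View pics/ov_scene.png

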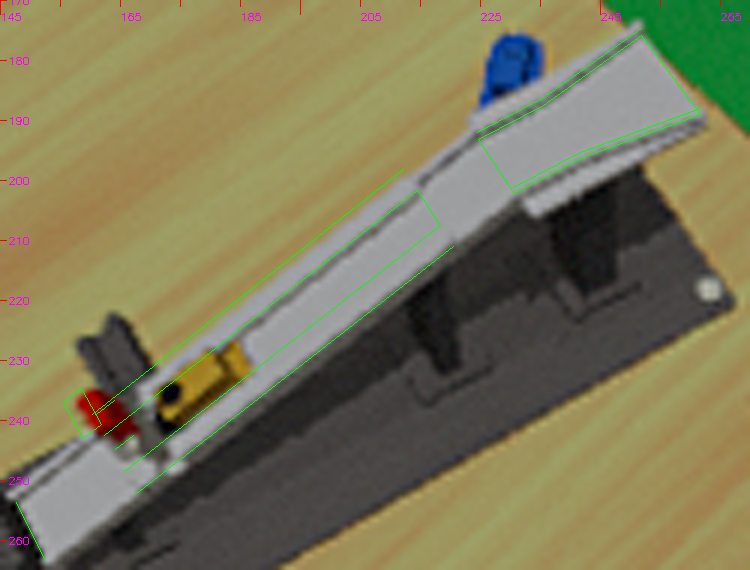

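```bash
cat > ov2.py <<'E'
from rail import *
import sys
t=np.load('top0.npz');s=np.load('scene0.npz')
p=np.load('rail.npy')+np.array([float(a) for a in sys.argv[1:5]]); xt=float(sys.argv[5])
L,R=frames(p)
def box(F,x0,x1,y0,y1,z0,z1):
    c=[F(x,y,z) for x in (x0,x1) for y in (y0,y1) for z in (z0,z1)]
    return [[c[i],c[j]] for i in range(8) for j in range(i) if bin(i^j).count('1')==1]
lines=box(R,xt-.005,xt+.005,-.01,.01,.03,.056)+box(R,.082+.005,.082+.038,-.008,.008,.004,.022)+box(R,.075,.127,-.015,.015,0,.004)
lines+=[[R(0,-.0165,0),R(0,.0165,0)]]
for y in (1,-1): lines+=[[L(-.044,y*.0165,0),L(-.010,y*.0165,0)],[L(-.01,y*.0165,0),L(.048,y*.0255,0)],[R(.055,y*.0105,.009),R(.236,y*.0105,.009)]]
ims=[]
for n,d,b in (('top',t,(340,190,70,50,10)),('scene',s,(145,215,60,50,10)),('top',t,(245,165,80,50,10)),('scene',s,(210,165,60,50,10))):
    crop(d['p'],*b,'pics/tmp.png'); im=cv2.imread('pics/tmp.png')
    for a,c in lines:
        q=((proj(n,[a,c])-np.array(b[:2])+.5)*b[4]).astype(int)
        cv2.line(im,tuple(map(int,q[0])),tuple(map(int,q[1])),(0,255,0),1)
    ims.append(cv2.copyMakeBorder(im,0,0,0,800-im.shape[1],cv2.BORDER_CONSTANT))
cv2.imwrite(sys.argv[6],cv2.resize(np.vstack(ims[:2]),None,fx=.7,fy=.6) if 0 else np.vstack(ims[:2])[:, :700])
cv2.imwrite(sys.argv[6].replace('.png','b.png'),np.vstack(ims[2:]))
E
python3 ov2.py 0 0 0 0 .073 pics/o1.png
```

```text
(no output)
```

View pics/o1.png

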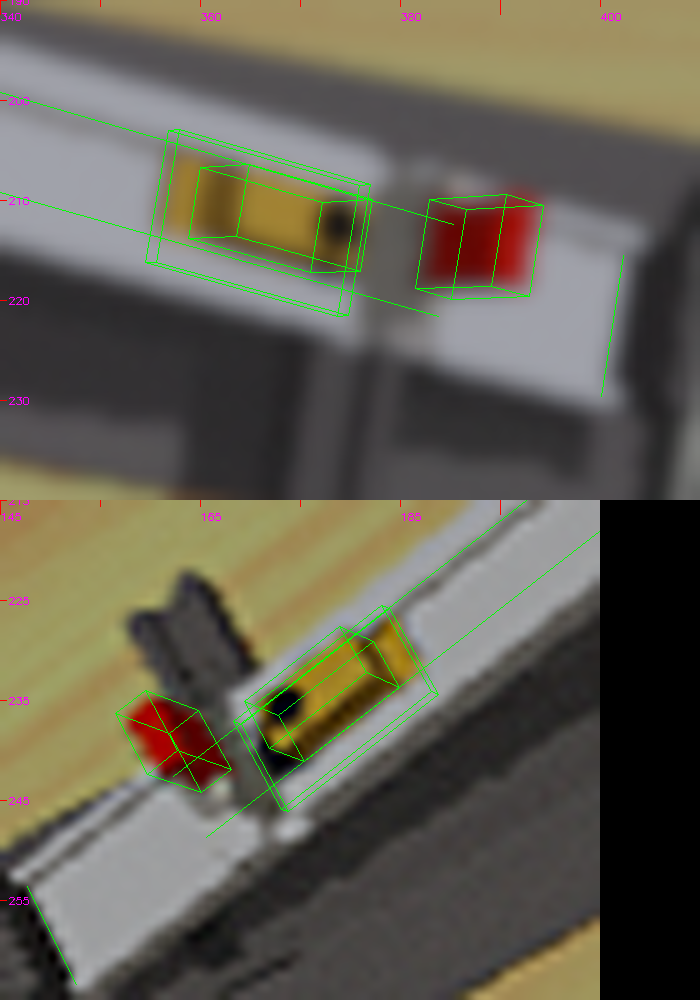

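View pics/o1b.png

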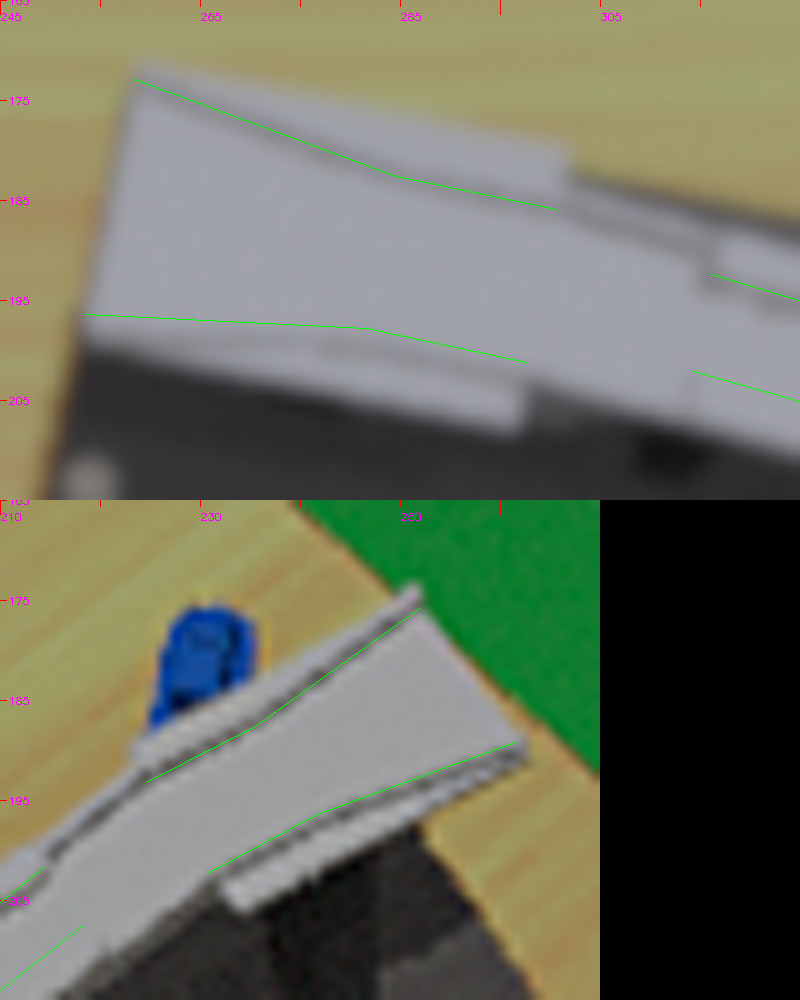

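```bash
cat > clasp.py <<'E'
from h import *
from scipy.optimize import minimize
def pts(x,y,yaw,z0):
    fl=[(-.026,-.015),(-.026,.015)]+[(.011+.015*np.cos(a),.015*np.sin(a)) for a in np.linspace(-np.pi/2,np.pi/2,13)]
    ho=[(-.019,-.008),(-.019,.008),(.014,.008),(.014,-.008)]
    A=[(u,v,z) for u,v in fl for z in (0,.004)]; B=[(u,v,z) for u,v in ho for z in (.004,.022)]
    c,s=np.cos(yaw),np.sin(yaw)
    f=lambda P:np.array([(x+c*u-s*v,y+s*u+c*v,z0+z) for u,v,z in P])
    return f(A),f(B)
def sil(n,q,b,k,z0):
    m=np.zeros((b[3]*k,b[2]*k),np.uint8)
    for P in pts(*q,z0):
        h=cv2.convexHull(((proj(n,P)-np.array(b[:2])+.5)*k*16).astype(np.int32))
        cv2.fillConvexPoly(m,h,255,shift=4)
    return cv2.GaussianBlur(m,(0,0),k*.6)/255.
def obs(p,b,k):
    c=p[b[1]:b[1]+b[3],b[0]:b[0]+b[2]].astype(float)
    g=c[...,1]-c[...,0]   # green mat ~ +, clasp <=0
    gm=np.median(g); m=np.clip((gm-g)/gm,0,1)
    return cv2.resize(m,None,fx=k,fy=k,interpolation=cv2.INTER_CUBIC)
def fit(items,q0,z0,k=6):
    O=[(n,b,obs(p,b,k)) for n,p,b in items]
    f=lambda q:sum(((sil(n,(q[0]*.001,q[1]*.001,q[2]*.05),b,k,z0)-o)**2).sum()/1e3 for n,b,o in O)
    r=minimize(f,[q0[0]/.001,q0[1]/.001,q0[2]/.05],method='Nelder-Mead',options=dict(initial_simplex=None,xatol=.05,fatol=1e-3))
    return np.array([r.x[0]*.001,r.x[1]*.001,r.x[2]*.05]),r.fun
E
python3 - <<'E'
from clasp import *
t=np.load('top0.npz')['p'];s=np.load('scene0.npz')['p']
for nm,bt,bs,q0 in (('A',(160,182,30,34),(286,158,24,24),(.605,.285,np.radians(195))),('B',(172,252,36,34),(243,135,24,24),(.445,.245,np.radians(-45)))):
    for it in ([('top',t,bt)],[('scene',s,bs)],[('top',t,bt),('scene',s,bs)]):
        q,e=fit(it,q0,.003); print(nm,q.round(4),np.degrees(q[2]).round(1),round(e,3))
E
```

```text
A [0.6059 0.2912 2.9017] 166.3 0.148
A [0.6046 0.2925 2.9019] 166.3 0.092
A [0.6052 0.2916 2.9095] 166.7 0.285
B [ 0.4457  0.2459 -0.8095] -46.4 0.163
B [ 0.4452  0.247  -0.8216] -47.1 0.353
B [ 0.4455  0.2462 -0.8116] -46.5 0.536
```

Run:
```python
from rail import *
from scipy.spatial.transform import Rotation as Ro
s=state(); w,x,y,z=s['orientation']; M=Ro.from_quat([x,y,z,w]).as_matrix(); print(M.round(3), np.degrees(np.arctan2(M[1,1],M[0,1])), np.degrees(s['joints']).round(1),s['eef_pos'])
p=np.load('rail.npy')+[-.001,.0002,0,0]; np.save('rail2.npy',p); L,R=frames(p)
for n,q in dict(spot=L(0,0,0),place=L(.018,0,0),behind=L(.07,0,0),edge=L(-.044,0,0),tab=R(.0755,0,.043),taptop=R(.0755,0,.056)).items(): print(n,q.round(4))
c=camera_model('top');print(-np.array(c['R']).T@c['t'])
```

```text
[[-0.001  0.266  0.964]
 [-0.002  0.964 -0.266]
 [-1.    -0.002 -0.   ]] 74.60090680221646 [72.5 15.2 92.  -0.  73.  -2.1] [0.17909205 0.6502675  0.30265962]
spot [0.6086 0.0491 0.1521]
place [0.6121 0.0668 0.1521]
behind [0.6222 0.1178 0.1521]
edge [0.6    0.0059 0.1521]
tab [ 0.5618 -0.1867  0.1191]
taptop [ 0.5608 -0.1915  0.1311]
[0.44904027 0.10642122 1.09853125]
```

Emit:
move_arm --pt "0.5 -0.42 0 -1.3" --pt "1 -0.84 0 -2.6" --pt "1.5 -1.26 0 -3.9" --pt "2 -1.68 0 -5.2" --pt "2.6 -2.2 0 -6.5" --pt "3.2 -2.7 0 -7.8" --pt "3.8 -3.2 0 -9.1" --pt "4.4 -3.7 0 -10.4" --pt "5 -4.2 0 -11.7" --pt "5.6 -4.7 0 -13" --pt "6.2 -5.2 0 -14.3" --pt "6.8 -5.7 0 -15.6" --pt "7.4 -6.2 0 -17" --pt "8 -6.7 0 -18.4" --pt "8.5 -7.15 0 -19.8" --pt "9 -7.6 0 -21.2" --pt "9.5 -8 0 -22.6" --pt "10 -8.4 0 -24" --pt "10.4 -8.75 -0.5 -25.3" --pt "10.65 -8.97 -1 -26.6" --fingers 0.0 --force 30

```text
t: 1.77
eef_pos: [0.6076, 0.29, 0.2637]
orientation: [0.189, 0.682, 0.191, -0.68]
ft_force: [-0.1, 0.1, -0.3]
opening: 0.0428
```

```bash
cat >> h.py <<'E'
from scipy.spatial.transform import Rotation as Ro
def phi(s=None):
    s=s or state(); w,x,y,z=s['orientation']; M=Ro.from_quat([x,y,z,w]).as_matrix(); return np.degrees(np.arctan2(M[1,1],M[0,1]))
def plan(x,y,z,f):
    s=state(); e=np.array(s['eef_pos']); d=(np.array([x,y,z])-e)/.04; df=(f-phi(s)+180)%360-180
    print('t',round(s['t'],2),'pos',e.round(4),'phi',round(phi(s),2),'q6',round(np.degrees(s['joints'][5]),1),'units',d.round(3),'spin',round(df/5,3),'open',round(s['opening'],4),'F',np.round(s['ft_force'],2))
E
python3 -c "
from h import *
plan(.6052,.2916,.14,-103.3)"
```

```text
t 1.77 pos [0.6076 0.29   0.2637] phi -58.81 q6 82.1 units [-0.061  0.039 -3.093] spin -8.898 open 0.0428 F [-0.06  0.06 -0.26]
```

Emit:
move_arm --pt "0 0 -0.4 -1.3" --pt "0 0 -0.8 -2.6" --pt "-0.06 0.04 -1.2 -3.9" --pt "-0.06 0.04 -1.7 -5.2" --pt "-0.06 0.04 -2.2 -6.5" --pt "-0.06 0.04 -2.6 -7.8" --pt "-0.06 0.04 -2.9 -8.9" --pt "-0.06 0.04 -3.1 -8.9" --pt "-0.06 0.04 -3.1 -8.9" --pt "-0.06 0.04 -3.1 -8.9"

```text
t: 2.6
eef_pos: [0.6049, 0.2915, 0.1391]
orientation: [-0.081, 0.703, -0.081, -0.701]
ft_force: [1.1, -0.3, 0.7]
opening: 0.0429
```

Run:
```python
from h import *
plan(.6052,.2916,.085,-103.3)
p,d=get_image('scene'); np.savez('s1.npz',p=p,d=d); crop(p,250,100,100,90,7,'pics/s1.png')
p,d=get_image('top'); np.savez('t1.npz',p=p,d=d); crop(p,120,150,110,90,7,'pics/t1.png')
```

```text
t 2.6 pos [0.6049 0.2915 0.1391] phi -103.17 q6 126.9 units [ 0.007  0.002 -1.354] spin -0.026 open 0.0429 F [ 1.08 -0.31  0.66]
```

View pics/s1.png

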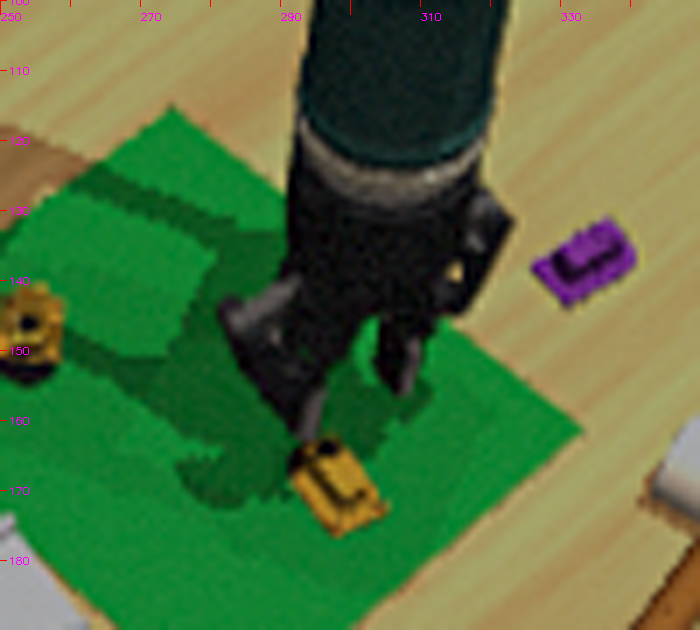

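View pics/t1.png

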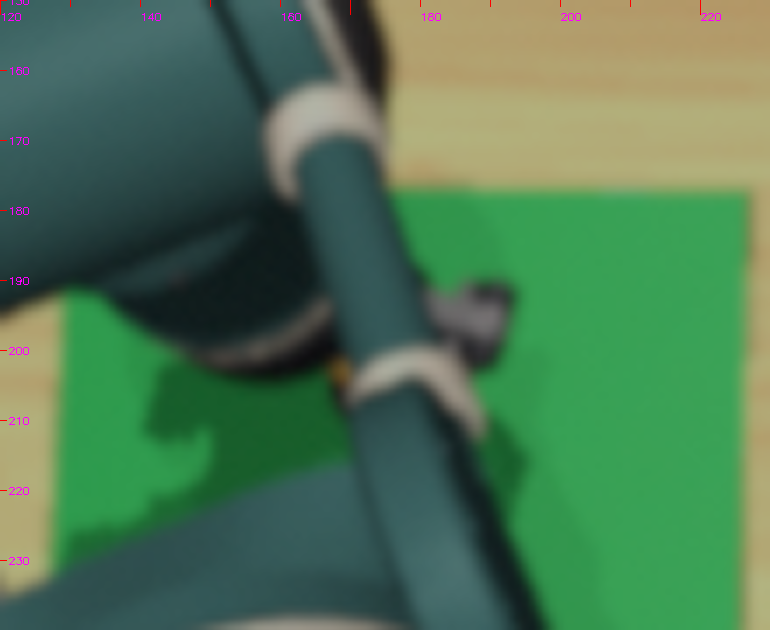

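Run:
```python
from h import *
d=np.array([np.cos(np.radians(-103.17)),np.sin(np.radians(-103.17))])
for z in (.05,.06,.066,.07,.08):
    for sg in (1,-1):
        P=[np.r_[np.array([.6049,.2915])+sg*d*o,z] for o in (.0215,.03)]
        print(z,sg,proj('scene',P).round(1).tolist())
```

```text
0.05 1 [[292.3, 163.6], [290.1, 164.7]]
0.05 -1 [[303.6, 158.1], [305.9, 157.0]]
0.06 1 [[292.6, 161.8], [290.3, 162.9]]
0.06 -1 [[304.0, 156.2], [306.2, 155.2]]
0.066 1 [[292.7, 160.7], [290.5, 161.8]]
0.066 -1 [[304.2, 155.1], [306.4, 154.0]]
0.07 1 [[292.9, 159.9], [290.6, 161.0]]
0.07 -1 [[304.3, 154.4], [306.6, 153.3]]
0.08 1 [[293.1, 158.0], [290.8, 159.2]]
0.08 -1 [[304.7, 152.4], [307.0, 151.4]]
```

Emit:
move_arm --pt "0 0 -0.4 0" --pt "0 0 -0.8 0" --pt "0 0 -1.1 0" --pt "0 0 -1.36 0" --pt "0 0 -1.36 0" --pt "0 0 -1.36 0"

```text
t: 3.2
eef_pos: [0.6055, 0.2918, 0.0859]
orientation: [-0.082, 0.704, -0.081, -0.701]
ft_force: [0.5, -0.5, -0.2]
opening: 0.0427
```

Emit:
move_arm --pt "0 0 0 0" --pt "0 0 0 0" --pt "0 0 0 0" --pt "0 0 0 0" --pt "0 0 0 0" --pt "0 0 0 0" --pt "0 0 0 0" --pt "0 0 0 0" --fingers -1 --force 30

```text
t: 3.87
eef_pos: [0.6063, 0.2921, 0.0871]
orientation: [-0.082, 0.705, -0.081, -0.7]
ft_force: [-0.3, 0.5, 5.9]
opening: 0.015
```

Run:
```python
from h import *
plan(.6121,.0668,.25,-11.2)
p,d=get_image('scene'); crop(p,250,100,100,90,7,'pics/s2.png')
```

```text
t 3.87 pos [0.6063 0.2921 0.0871] phi -103.2 q6 126.9 units [ 0.144 -5.634  4.074] spin 18.401 open 0.015 F [-0.29  0.5   5.92]
```

View pics/s2.png

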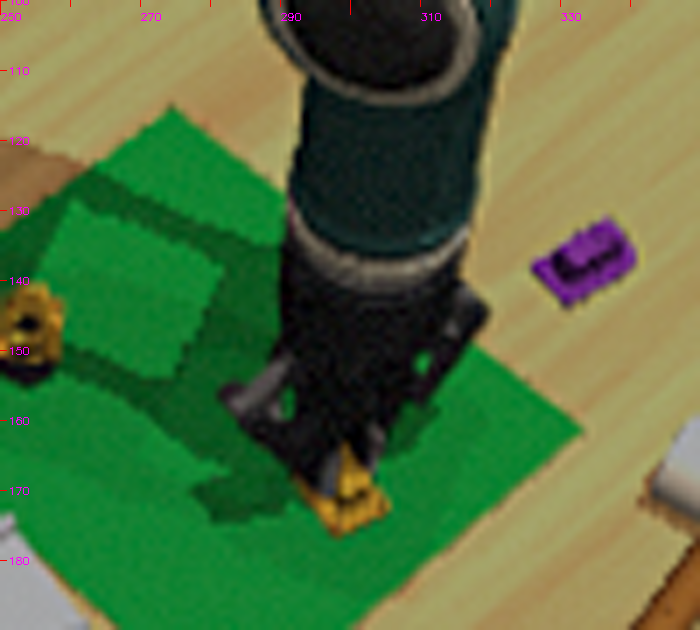

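Emit:
move_arm --pt "0 0 0 0" --pt "0 0 0 0" --pt "0 0 0.1 0" --pt "0 0 0.15 0" --pt "0 0 0.15 0" --pt "0 0 0.15 0" --fingers -0.4

```text
t: 4.42
eef_pos: [0.6064, 0.2922, 0.0932]
orientation: [-0.082, 0.705, -0.081, -0.7]
ft_force: [-0.3, 1.2, 0.6]
opening: 0.0259
```

Emit:
move_arm --pt "0 0 0 0" --pt "0 0 0 0" --pt "0 0 0 0" --pt "0 0 0 0" --pt "0 0 0 0" --pt "0 0 0 0" --fingers -1

```text
t: 4.92
eef_pos: [0.6064, 0.2922, 0.0932]
orientation: [-0.082, 0.705, -0.081, -0.7]
ft_force: [-0.1, -1.0, 0.4]
opening: 0.0147
```

Emit:
move_arm --pt "0 0 0.4 0" --pt "0 0 1.1 0" --pt "0 0 1.9 1.3" --pt "0 -0.2 2.7 2.6" --pt "0 -0.5 3.5 3.9" --pt "0 -1 4.3 5.2" --pt "0.05 -1.6 4.8 6.5" --pt "0.05 -2.2 5.2 7.8" --pt "0.1 -2.8 5.2 9.1" --pt "0.14 -3.4 5.2 10.4" --pt "0.14 -4 5.2 11.7" --pt "0.14 -4.5 5.2 13" --pt "0.14 -4.9 5.2 14.3" --pt "0.14 -5.2 5.2 15.6" --pt "0.14 -5.4 5.2 16.9" --pt "0.14 -5.6 5.2 18" --pt "0.14 -5.64 5.2 18.4" --pt "0.14 -5.64 5.2 18.4" --pt "0.14 -5.64 5.2 18.4"

```text
t: 6.5
eef_pos: [0.6118, 0.0664, 0.3008]
orientation: [0.446, 0.548, 0.451, -0.546]
ft_force: [-0.5, 0.1, -1.7]
opening: 0.0145
```

Run:
```python
from h import *
plan(.6121,.0668,.2435,-11.2)
p,d=get_image('scene'); crop(p,205,100,100,110,6,'pics/s3.png')
p,d=get_image('top'); crop(p,215,140,110,90,7,'pics/t3.png')
```

```text
t 6.5 pos [0.6118 0.0664 0.3008] phi -11.3 q6 14.9 units [ 0.008  0.009 -1.432] spin 0.02 open 0.0145 F [-0.54  0.09 -1.67]
```

View pics/s3.png

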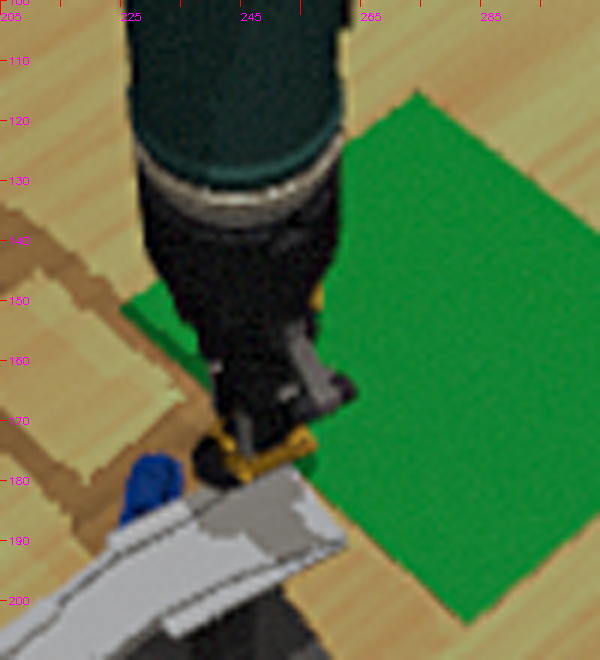

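View pics/t3.png

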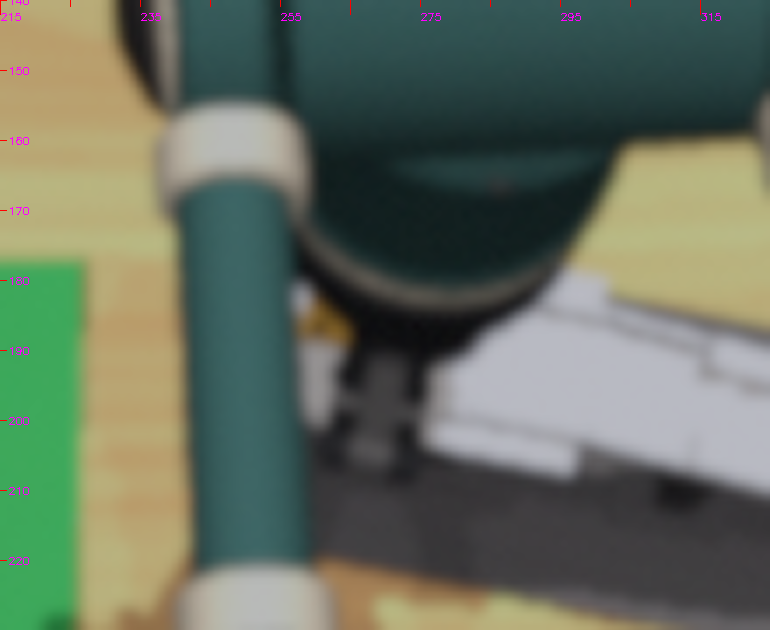

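Emit:
move_arm --pt "0 0 -0.4 0" --pt "0 0 -0.8 0" --pt "0 0 -1.1 0" --pt "0 0 -1.25 0" --pt "0 0 -1.35 0" --pt "0 0 -1.4 0" --pt "0 0 -1.4 0"

```text
t: 7.18
eef_pos: [0.6119, 0.0669, 0.2449]
orientation: [0.446, 0.548, 0.451, -0.546]
ft_force: [0.2, 0.5, -1.0]
opening: 0.0146
```

Emit:
move_arm --pt "0 0 -0.02 0" --pt "0 0 -0.04 0" --pt "0 0 -0.05 0"

```text
t: 7.43
eef_pos: [0.6123, 0.0669, 0.2436]
orientation: [0.447, 0.548, 0.451, -0.545]
ft_force: [0.1, 0.6, -1.1]
opening: 0.0144
```

Emit:
move_arm --pt "0 0 -0.02 0" --pt "0 0 -0.03 0" --pt "0 0 -0.03 0"

```text
t: 7.68
eef_pos: [0.6124, 0.0669, 0.2425]
orientation: [0.447, 0.548, 0.45, -0.545]
ft_force: [0.6, -0.5, -0.2]
opening: 0.015
```

Run:
```python
from h import *
plan(.6121,.0668,.2423,-11.2)
p,d=get_image('scene'); crop(p,215,130,60,75,9,'pics/s4.png')
```

```text
t 7.68 pos [0.6124 0.0669 0.2425] phi -11.26 q6 14.8 units [-0.007 -0.003 -0.005] spin 0.012 open 0.015 F [ 0.58 -0.55 -0.24]
```

View pics/s4.png

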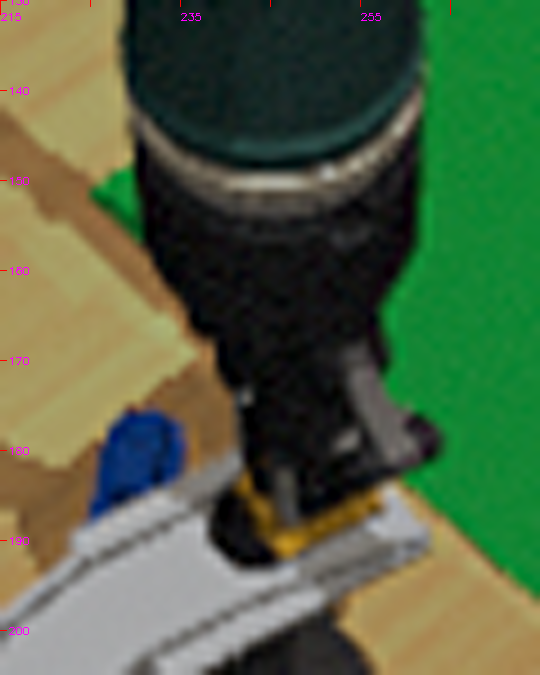

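Emit:
move_arm --pt "0 0 0 0" --pt "0 0 0 0" --pt "0 0 0 0" --pt "0 0 0.3 0" --pt "0 0 0.8 0" --pt "0 0 1.3 0" --pt "0 0 1.5 0" --fingers -0.4

```text
t: 8.32
eef_pos: [0.6138, 0.067, 0.3067]
orientation: [0.448, 0.55, 0.449, -0.544]
ft_force: [0.9, -0.8, 0.6]
opening: 0.0256
```

Run:
```python
from rail import *
L,R=frames(np.load('rail2.npy'))
print(L(.065,0,0)); q=L(.065,0,0)
plan(q[0],q[1],.25,-11.2)
p,d=get_image('scene'); crop(p,205,130,75,75,8,'pics/s5.png')
```

```text
[0.6212384  0.11286266 0.15206841]
t 8.32 pos [0.6138 0.067  0.3067] phi -11.25 q6 14.9 units [ 0.186  1.146 -1.419] spin 0.011 open 0.0256 F [ 0.86 -0.76  0.63]
```

View pics/s5.png

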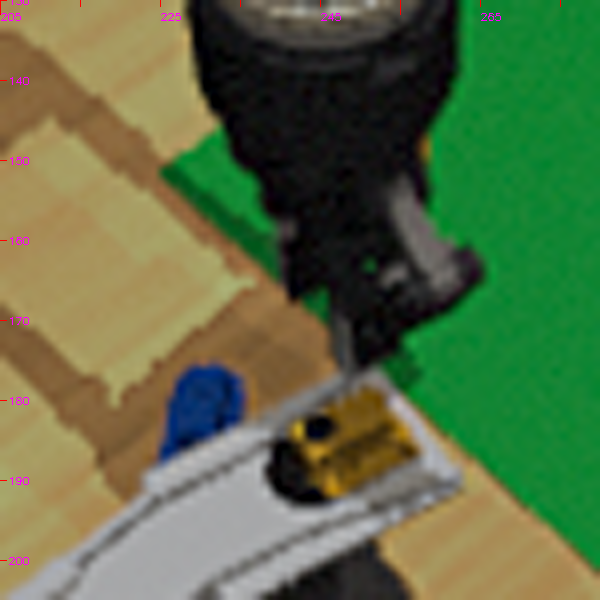

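Emit:
move_arm --pt "0.1 0.5 0 0" --pt "0.19 1 0 0" --pt "0.19 1.15 0 0" --pt "0.19 1.15 -0.5 0" --pt "0.19 1.15 -1 0" --pt "0.19 1.15 -1.4 0" --pt "0.19 1.15 -1.52 0" --pt "0.19 1.15 -1.52 0" --pt "0.19 1.15 -1.52 0" --fingers -1

```text
t: 9.12
eef_pos: [0.6217, 0.1128, 0.2468]
orientation: [0.448, 0.55, 0.449, -0.543]
ft_force: [-0.7, 0.6, 0.8]
opening: 0.0001
```

Run:
```python
from rail import *
L,R=frames(np.load('rail2.npy'))
q=L(-.030,0,0)
plan(q[0],q[1],.246,-11.2)
q=L(-.056,0,0)
plan(q[0],q[1],.246,-11.2)
p,d=get_image('scene'); crop(p,205,130,75,75,8,'pics/s6.png')
```

```text
t 9.12 pos [0.6217 0.1128 0.2468] phi -11.26 q6 19.0 units [-0.475 -2.329 -0.019] spin 0.012 open 0.0001 F [-0.67  0.65  0.81]
t 9.12 pos [0.6217 0.1128 0.2468] phi -11.26 q6 19.0 units [-0.602 -2.966 -0.019] spin 0.012 open 0.0001 F [-0.67  0.65  0.81]
```

View pics/s6.png

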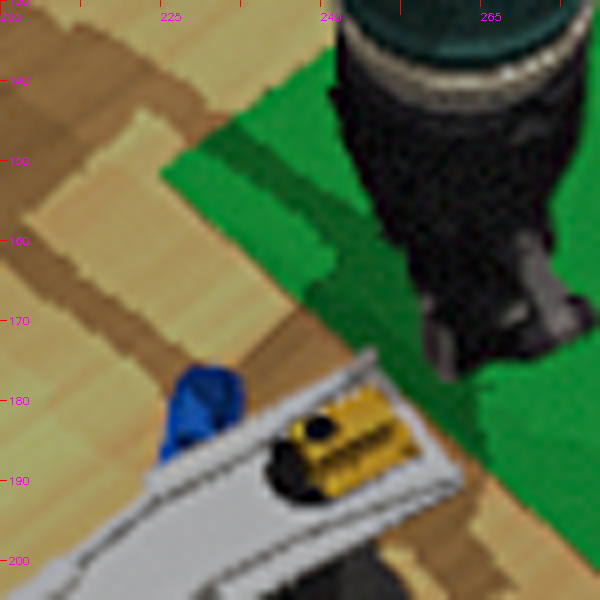

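Push steadily along the ledge, to just before the edge.

Emit:
move_arm --pt "-0.05 -0.25 0 0" --pt "-0.1 -0.5 0 0" --pt "-0.15 -0.75 0 0" --pt "-0.2 -1 0 0" --pt "-0.24 -1.2 0 0" --pt "-0.28 -1.4 0 0" --pt "-0.32 -1.6 0 0" --pt "-0.37 -1.8 0 0" --pt "-0.41 -2 0 0" --pt "-0.45 -2.2 0 0" --pt "-0.47 -2.33 0 0" --pt "-0.47 -2.33 0 0"

```text
t: 10.17
eef_pos: [0.6033, 0.0186, 0.2477]
orientation: [0.448, 0.551, 0.448, -0.543]
ft_force: [0.1, -0.2, 0.7]
opening: 0.0004
```

Run:
```python
from rail import *
L,R=frames(np.load('rail2.npy'))
q=L(-.058,0,0)
plan(q[0],q[1],.246,-11.2)
p,d=get_image('scene'); crop(p,195,130,75,85,8,'pics/s7.png')
```

```text
t 10.17 pos [0.6033 0.0186 0.2477] phi -11.32 q6 10.4 units [-0.151 -0.66  -0.043] spin 0.023 open 0.0004 F [ 0.07 -0.19  0.65]
```

View pics/s7.png

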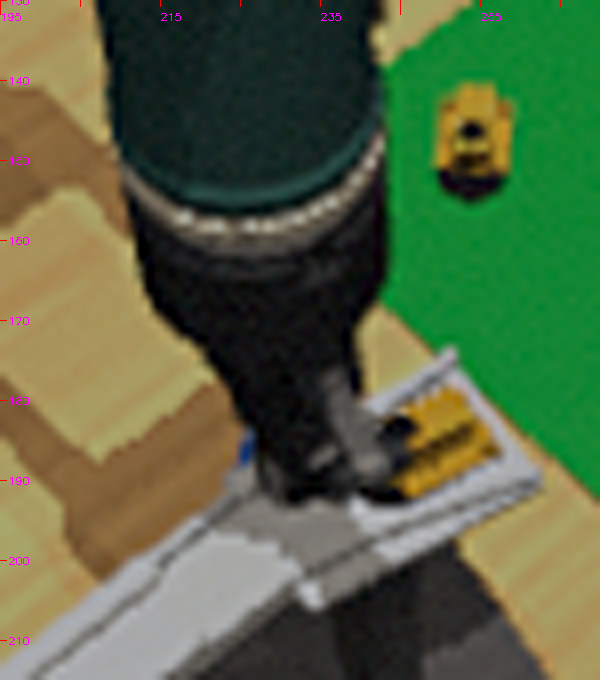

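Emit:
move_arm --pt "0 0 0.3 0" --pt "0.15 0.7 0.5 0" --pt "0.3 1.5 0.5 0" --pt "0.45 2.2 0.5 0" --pt "0.49 2.42 0.4 0" --pt "0.49 2.42 0.1 0" --pt "0.49 2.42 -0.2 0" --pt "0.49 2.42 -0.24 0" --pt "0.49 2.42 -0.24 0"

```text
t: 10.97
eef_pos: [0.6215, 0.1147, 0.2354]
orientation: [0.447, 0.549, 0.449, -0.545]
ft_force: [-0.6, -0.3, 0.5]
opening: -0.0003
```

Run:
```python
from rail import *
L,R=frames(np.load('rail2.npy'))
q=L(-.030,0,0)
plan(q[0],q[1],.238,-11.2)
p,d=get_image('scene'); crop(p,205,130,75,75,8,'pics/s8.png')
```

```text
t 10.97 pos [0.6215 0.1147 0.2354] phi -11.36 q6 19.3 units [-0.468 -2.375  0.064] spin 0.032 open -0.0003 F [-0.58 -0.34  0.48]
```

View pics/s8.png

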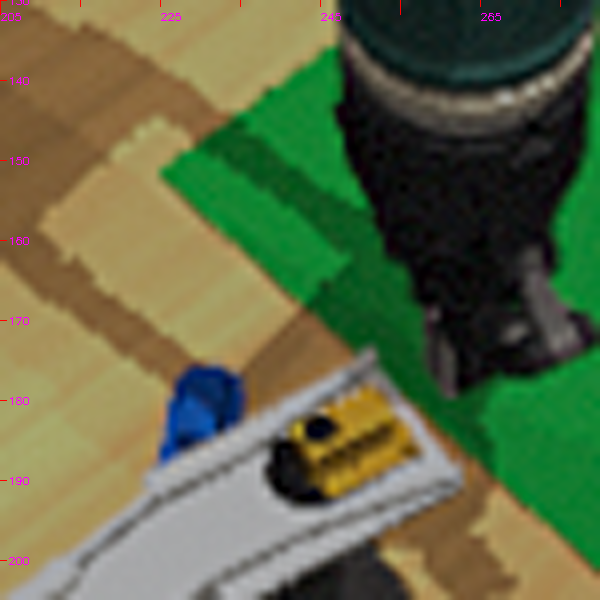

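Emit:
move_arm --pt "-0.05 -0.25 0 0" --pt "-0.1 -0.5 0 0" --pt "-0.15 -0.75 0.02 0" --pt "-0.2 -1 0.03 0" --pt "-0.24 -1.2 0.03 0" --pt "-0.28 -1.4 0.03 0" --pt "-0.32 -1.6 0.03 0" --pt "-0.36 -1.8 0.03 0" --pt "-0.4 -2 0.03 0" --pt "-0.43 -2.2 0.03 0" --pt "-0.47 -2.37 0.03 0" --pt "-0.47 -2.37 0.03 0"

```text
t: 12.02
eef_pos: [0.603, 0.0186, 0.2376]
orientation: [0.447, 0.55, 0.448, -0.545]
ft_force: [-0.1, 0.0, -0.1]
opening: -0.0003
```

Run:
```python
from rail import *
L,R=frames(np.load('rail2.npy'))
q=L(-.058,0,0)
plan(q[0],q[1],.237,-11.2)
p,d=get_image('scene'); crop(p,195,130,75,85,8,'pics/s9.png')
```

```text
t 12.02 pos [0.603  0.0186 0.2376] phi -11.44 q6 10.5 units [-0.142 -0.659 -0.016] spin 0.048 open -0.0003 F [-0.07  0.03 -0.12]
```

View pics/s9.png

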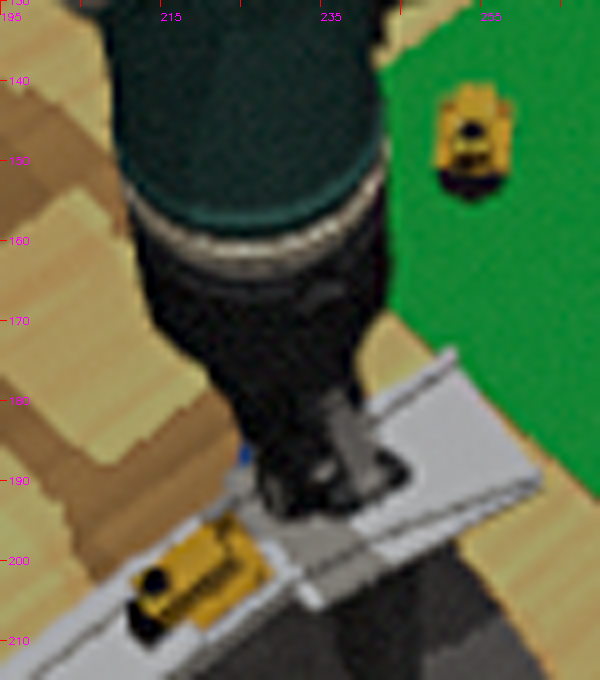

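Emit:
move_arm --pt "0 0 0.5 0" --pt "0 0.3 1 0" --pt "-0.5 1 1.5 0" --pt "-1 1.7 1.5 0" --pt "-1.4 2.4 1.5 0" --pt "-1.8 3.1 1.5 0" --pt "-2.2 3.8 1.5 0" --pt "-2.6 4.5 1.5 0" --fingers 0

```text
t: 12.73
eef_pos: [0.4981, 0.2007, 0.2979]
orientation: [0.447, 0.55, 0.448, -0.544]
ft_force: [-0.1, 0.0, -0.1]
opening: 0.0429
```

Run:
```python
from h import *
plan(.4455,.2462,.14,43.5)
p,d=get_image('scene'); crop(p,145,165,125,90,6,'pics/s10.png')
```

```text
t 12.73 pos [0.4981 0.2007 0.2979] phi -11.43 q6 30.5 units [-1.316  1.137 -3.947] spin 10.986 open 0.0429 F [-0.1   0.02 -0.09]
```

View pics/s10.png

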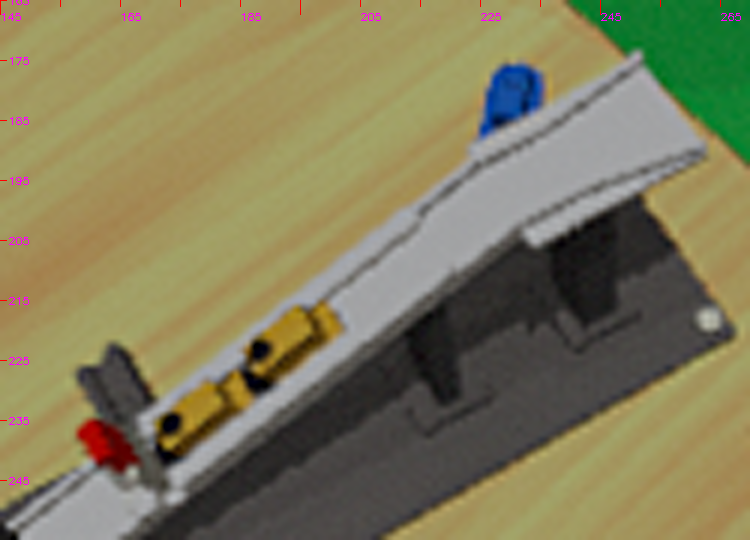

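Emit:
move_arm --pt "-0.2 0.2 0 1.3" --pt "-0.5 0.4 -0.3 2.6" --pt "-0.8 0.7 -0.8 3.9" --pt "-1.1 0.9 -1.3 5.2" --pt "-1.3 1.1 -1.9 6.5" --pt "-1.32 1.14 -2.5 7.8" --pt "-1.32 1.14 -3 9.1" --pt "-1.32 1.14 -3.4 10.2" --pt "-1.32 1.14 -3.7 11" --pt "-1.32 1.14 -3.9 11" --pt "-1.32 1.14 -3.95 11" --pt "-1.32 1.14 -3.95 11"

```text
t: 13.78
eef_pos: [0.4424, 0.2505, 0.1393]
orientation: [0.646, 0.28, 0.654, -0.277]
ft_force: [-0.0, 0.4, -0.5]
opening: 0.0429
```

Run:
```python
from h import *
plan(.4455,.2462,.09,43.5)
p,d=get_image('scene'); crop(p,215,90,90,90,7,'pics/s11.png')
```

```text
t 13.78 pos [0.4424 0.2505 0.1393] phi 43.6 q6 -17.7 units [ 0.076 -0.108 -1.233] spin -0.019 open 0.0429 F [-0.04  0.42 -0.46]
```

View pics/s11.png

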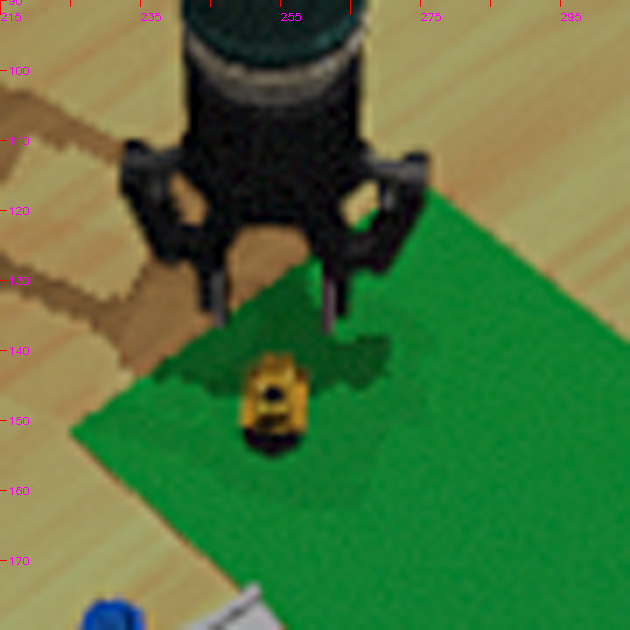

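Emit:
move_arm --pt "0.04 -0.05 -0.2 0" --pt "0.08 -0.11 -0.6 0" --pt "0.08 -0.11 -1 0" --pt "0.08 -0.11 -1.23 0" --pt "0.08 -0.11 -1.23 0" --pt "0.08 -0.11 -1.23 0"

```text
t: 14.33
eef_pos: [0.4461, 0.2462, 0.0907]
orientation: [0.646, 0.28, 0.654, -0.277]
ft_force: [-0.4, -1.0, -0.7]
opening: 0.0428
```

Emit:
move_arm --pt "0 0 0 0" --pt "0 0 0 0" --pt "0 0 0 0" --pt "0 0 0 0" --pt "0 0 0 0" --pt "0 0 0 0" --pt "0 0 0 0" --pt "0 0 0 0" --fingers -1 --force 30

```text
t: 15.0
eef_pos: [0.447, 0.2467, 0.0918]
orientation: [0.647, 0.281, 0.653, -0.276]
ft_force: [-0.8, -0.1, 5.8]
opening: 0.0145
```

Run:
```python
from h import *
plan(.6121,.0668,.30,-11.2)
p,d=get_image('scene'); crop(p,215,90,90,90,7,'pics/s12.png')
```

```text
t 15.0 pos [0.447  0.2467 0.0918] phi 43.59 q6 -18.4 units [ 4.127 -4.497  5.204] spin -10.958 open 0.0145 F [-0.76 -0.06  5.84]
```

View pics/s12.png

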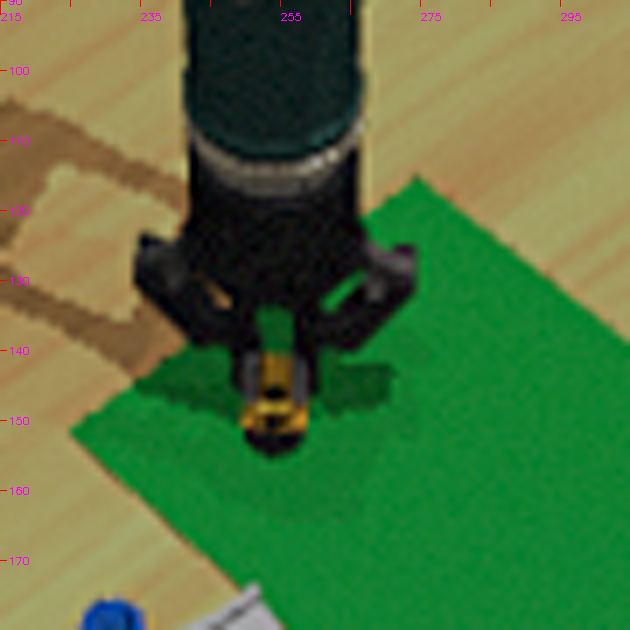

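Emit:
move_arm --pt "0 0 0.4 0" --pt "0 0 1.1 0" --pt "0.1 -0.1 1.9 -1" --pt "0.3 -0.4 2.7 -2" --pt "0.6 -0.7 3.4 -3" --pt "0.9 -1 4.1 -4" --pt "1.3 -1.4 4.7 -5" --pt "1.7 -1.8 5.1 -6" --pt "2.1 -2.3 5.2 -7" --pt "2.5 -2.8 5.2 -8" --pt "2.9 -3.3 5.2 -9" --pt "3.3 -3.7 5.2 -10" --pt "3.7 -4.1 5.2 -10.6" --pt "4 -4.4 5.2 -10.96" --pt "4.13 -4.5 5.2 -10.96" --pt "4.13 -4.5 5.2 -10.96" --pt "4.13 -4.5 5.2 -10.96"

```text
t: 16.47
eef_pos: [0.6117, 0.067, 0.2993]
orientation: [0.447, 0.549, 0.451, -0.543]
ft_force: [-1.0, -0.3, -0.9]
opening: 0.0148
```

Run:
```python
from h import *
plan(.6121,.0668,.2425,-11.2)
p,d=get_image('scene'); crop(p,205,100,100,110,6,'pics/s13.png')
```

```text
t 16.47 pos [0.6117 0.067  0.2993] phi -11.17 q6 14.6 units [ 0.009 -0.005 -1.42 ] spin -0.006 open 0.0148 F [-1.   -0.33 -0.94]
```

View pics/s13.png

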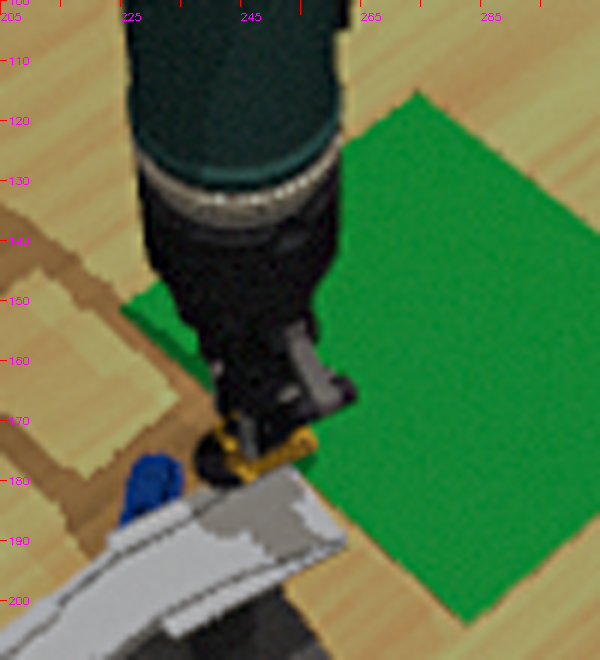

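Emit:
move_arm --pt "0 0 -0.4 0" --pt "0 0 -0.8 0" --pt "0 0 -1.1 0" --pt "0 0 -1.25 0" --pt "0 0 -1.35 0" --pt "0 0 -1.4 0" --pt "0 0 -1.42 0" --pt "0 0 -1.42 0"

```text
t: 17.18
eef_pos: [0.6118, 0.0675, 0.2432]
orientation: [0.447, 0.55, 0.451, -0.543]
ft_force: [0.5, 0.7, -1.0]
opening: 0.0147
```

Emit:
move_arm --pt "0 0 -0.02 0" --pt "0 0 -0.03 0" --pt "0 0 -0.03 0"

```text
t: 17.43
eef_pos: [0.6121, 0.0674, 0.2425]
orientation: [0.447, 0.55, 0.451, -0.543]
ft_force: [1.2, 0.8, -1.1]
opening: 0.0147
```

Emit:
move_arm --pt "0 0 -0.02 0" --pt "0 0 -0.03 0" --pt "0 0 -0.03 0"

```text
t: 17.68
eef_pos: [0.6121, 0.0674, 0.2413]
orientation: [0.447, 0.55, 0.451, -0.543]
ft_force: [0.5, 0.4, 0.1]
opening: 0.0146
```

Emit:
move_arm --pt "0 0 0 0" --pt "0 0 0 0" --pt "0 0 0 0" --pt "0 0 0.3 0" --pt "0 0 0.8 0" --pt "0 0 1.3 0" --pt "0 0 1.5 0" --pt "0 0 1.5 0" --fingers -0.4

```text
t: 18.35
eef_pos: [0.6138, 0.0675, 0.3054]
orientation: [0.448, 0.552, 0.45, -0.541]
ft_force: [0.3, -0.4, -0.4]
opening: 0.0255
```

Run:
```python
from h import *
plan(.6215,.1147,.237,-11.2)
p,d=get_image('scene'); crop(p,205,130,75,75,8,'pics/s14.png')
```

```text
t 18.35 pos [0.6138 0.0675 0.3054] phi -11.15 q6 14.6 units [ 0.193  1.179 -1.71 ] spin -0.011 open 0.0255 F [ 0.34 -0.43 -0.37]
```

View pics/s14.png

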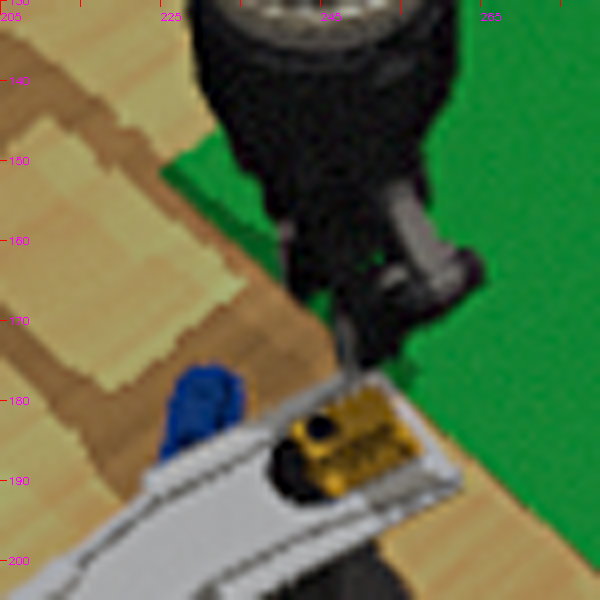

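Emit:
move_arm --pt "0.1 0.5 0 0" --pt "0.19 1 0 0" --pt "0.19 1.18 0 0" --pt "0.19 1.18 -0.5 0" --pt "0.19 1.18 -1 0" --pt "0.19 1.18 -1.5 0" --pt "0.19 1.18 -1.7 0" --pt "0.19 1.18 -1.71 0" --pt "0.19 1.18 -1.71 0" --fingers -1

```text
t: 19.15
eef_pos: [0.62, 0.1144, 0.234]
orientation: [0.448, 0.55, 0.451, -0.542]
ft_force: [0.1, -0.6, 0.0]
opening: 0.0
```

Run:
```python
from rail import *
L,R=frames(np.load('rail2.npy'))
q=L(-.030,0,0)
plan(q[0],q[1],.237,-11.2)
```

```text
t 19.15 pos [0.62   0.1144 0.234 ] phi -11.14 q6 18.8 units [-0.43  -2.368  0.075] spin -0.011 open 0.0 F [ 0.15 -0.6   0.05]
```

Emit:
move_arm --pt "0 -0.1 0.03 0" --pt "-0.02 -0.3 0.06 0" --pt "-0.07 -0.6 0.06 0" --pt "-0.12 -0.85 0.06 0" --pt "-0.17 -1.05 0.06 0" --pt "-0.21 -1.25 0.06 0" --pt "-0.25 -1.45 0.06 0" --pt "-0.29 -1.65 0.06 0" --pt "-0.33 -1.85 0.06 0" --pt "-0.37 -2.05 0.06 0" --pt "-0.41 -2.25 0.06 0" --pt "-0.43 -2.37 0.06 0" --pt "-0.43 -2.37 0.06 0"

```text
t: 20.23
eef_pos: [0.6025, 0.0184, 0.2362]
orientation: [0.447, 0.55, 0.45, -0.543]
ft_force: [0.1, 0.1, 0.8]
opening: -0.0001
```

Run:
```python
from rail import *
L,R=frames(np.load('rail2.npy'))
q=L(-.058,0,0)
plan(q[0],q[1],.237,-11.2)
p,d=get_image('scene'); crop(p,145,165,125,90,6,'pics/s15.png')
```

```text
t 20.23 pos [0.6025 0.0184 0.2362] phi -11.2 q6 10.0 units [-0.129 -0.656  0.019] spin 0.001 open -0.0001 F [0.06 0.06 0.77]
```

View pics/s15.png

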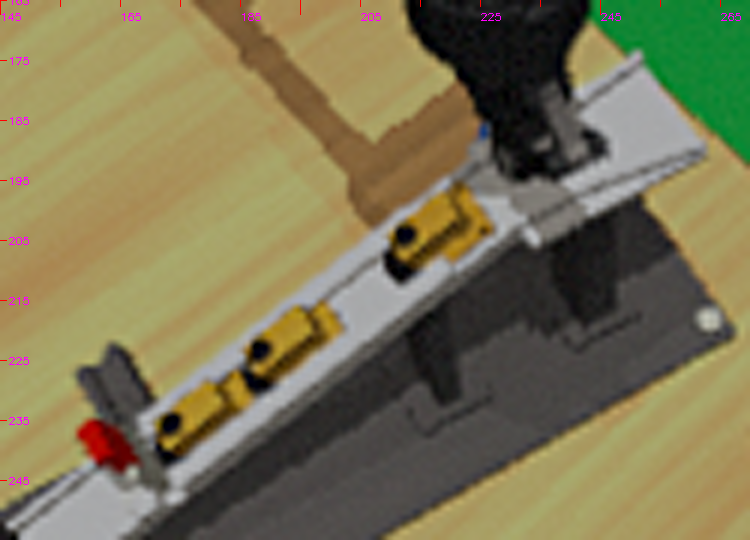

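Emit:
move_arm --pt "0 0 0.4 0" --pt "-0.1 0 1 0" --pt "-0.3 0 1.8 0" --pt "-0.6 0 2 0" --pt "-0.8 0 2 0" --pt "-0.8 0 2 0" --fingers 0

```text
t: 20.78
eef_pos: [0.5696, 0.0194, 0.3167]
orientation: [0.447, 0.55, 0.451, -0.542]
ft_force: [1.4, -0.1, 0.1]
opening: 0.0428
```

Run:
```python
from h import *
plan(.5618,-.1867,.25,-11.2)
p,d=get_image('scene'); crop(p,145,165,125,90,6,'pics/s16.png')
for u,v in [(158,230),(160,228),(163,223),(164,226),(166,230),(168,235),(169,240),(160,237),(158,236)]: print(u,v,dep('scene',u,v,d).round(3))
p,d=get_image('top'); crop(p,340,190,80,70,9,'pics/t16.png')
for u,v in [(372,225),(376,230),(378,235),(378,240),(374,240),(380,218),(378,210),(390,214),(386,214)]: print(u,v,dep('top',u,v,d).round(3))
```

```text
t 20.78 pos [0.5696 0.0194 0.3167] phi -11.17 q6 10.1 units [-0.195 -5.152 -1.667] spin -0.006 open 0.0428 F [ 1.43 -0.1   0.09]
158 230 [ 0.47  -0.168 -0.004]
160 228 [ 0.514 -0.17   0.08 ]
163 223 [ 0.511 -0.156  0.088]
164 226 [ 0.521 -0.16   0.09 ]
166 230 [ 0.533 -0.162  0.086]
168 235 [ 0.544 -0.166  0.076]
169 240 [ 0.565 -0.175  0.092]
160 237 [ 0.561 -0.191  0.13 ]
158 236 [ 0.554 -0.193  0.128]
372 225 [ 0.493 -0.023  0.614]
376 230 [ 0.488 -0.025  0.622]
378 235 [ 0.482 -0.026  0.626]
378 240 [ 0.477 -0.025  0.626]
374 240 [ 0.477 -0.023  0.621]
380 218 [ 0.5   -0.029  0.622]
378 210 [ 0.509 -0.028  0.619]
390 214 [ 0.561 -0.191  0.132]
386 214 [ 0.505 -0.037  0.62 ]
```

View pics/s16.png

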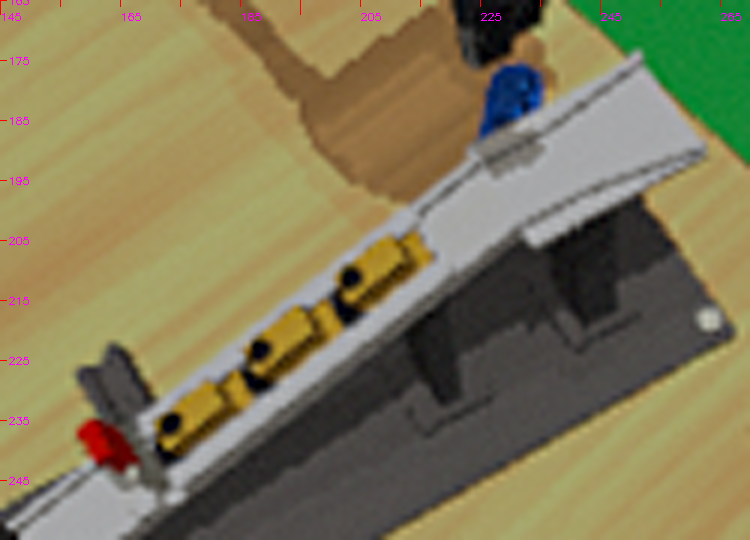

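View pics/t16.png

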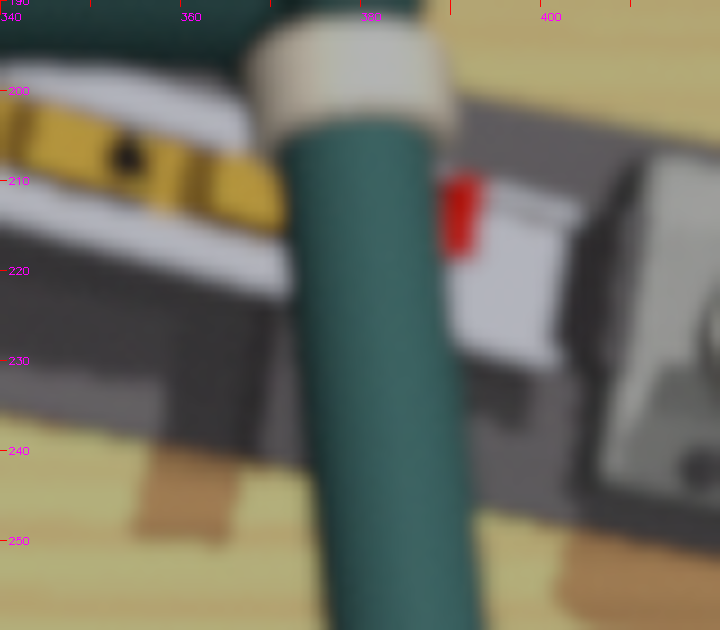

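Run:
```python
from h import *
e=np.array(state()['eef_pos'])
for n in ('top','scene'):
    p,d=get_image(n)
    c=camera_model(n); vv,uu=np.mgrid[0:384:2,0:512:2]
    q=cv2.undistortPoints(np.stack([uu.ravel(),vv.ravel()],1).astype(float)[:,None],K(c),dist(c))[:,0]
    D=d[vv.ravel(),uu.ravel()]; ok=D>0
    R=np.array(c['R']);X=(np.c_[q,np.ones(len(q))]*D[:,None]-c['t'])@R; X=X[ok]
    for a,b in ((.2,.3),(.3,.36),(.36,.42),(.42,.48),(.48,.55),(.55,.65),(.65,.8)):
        m=(X[:,2]>a)&(X[:,2]<b)&(X[:,1]>-.22)
        if m.sum(): print(n,a,b,m.sum(),'rel min',(X[m].min(0)-e).round(3),'max',(X[m].max(0)-e).round(3))
    if n=='top':
        m=(X[:,1]<-.22)&(X[:,2]>.15); print('press',X[m].min(0),X[m].max(0))
        for a,b in ((.06,.12),(.12,.2),(.2,.3),(.3,.45)):
            m=(X[:,1]<-.2)&(X[:,2]>a)&(X[:,2]<b)&(X[:,0]<.75); 
            if m.sum(): print('press',a,b,X[m].min(0).round(3),X[m].max(0).round(3))
cv2.imwrite('pics/full_t.png',cv2.cvtColor(get_image('top')[0],cv2.COLOR_RGB2BGR))
```

```text
top 0.3 0.36 33 rel min [-0.068 -0.004  0.018] max [-0.039  0.009  0.044]
top 0.36 0.42 25 rel min [-0.04  -0.018  0.046] max [-0.034  0.016  0.102]
top 0.42 0.48 44 rel min [-0.04  -0.026  0.117] max [-0.029  0.019  0.162]
top 0.48 0.55 44 rel min [-0.041 -0.017  0.166] max [-0.03   0.021  0.234]
top 0.55 0.65 3031 rel min [-0.202 -0.07   0.235] max [0.04  0.063 0.335]
top 0.65 0.8 2790 rel min [-0.224 -0.059  0.335] max [-0.128  0.057  0.395]
press [ 0.4897208  -0.4192137   0.15042292] [ 0.58486193 -0.27750132  0.30770113]
press 0.06 0.12 [ 0.492 -0.423  0.06 ] [ 0.578 -0.211  0.119]
press 0.12 0.2 [ 0.492 -0.419  0.122] [ 0.57 -0.2   0.2 ]
press 0.2 0.3 [ 0.49  -0.407  0.2  ] [ 0.585 -0.278  0.299]
press 0.3 0.45 [ 0.529 -0.32   0.301] [ 0.55  -0.299  0.308]
scene 0.2 0.3 667 rel min [-0.617 -0.116 -0.115] max [ 0.054  0.181 -0.015]
scene 0.3 0.36 614 rel min [-0.63  -0.105 -0.015] max [0.069 0.173 0.045]
scene 0.36 0.42 162 rel min [-0.567 -0.038  0.046] max [0.039 0.085 0.105]
scene 0.42 0.48 156 rel min [-0.016 -0.039  0.105] max [0.039 0.029 0.165]
scene 0.48 0.55 246 rel min [-0.012 -0.058  0.165] max [0.039 0.037 0.235]
scene 0.55 0.65 1379 rel min [-0.192 -0.071  0.235] max [0.045 0.054 0.335]
scene 0.65 0.8 5 rel min [-0.136 -0.057  0.335] max [-0.126 -0.051  0.338]
```

View pics/full_t.png

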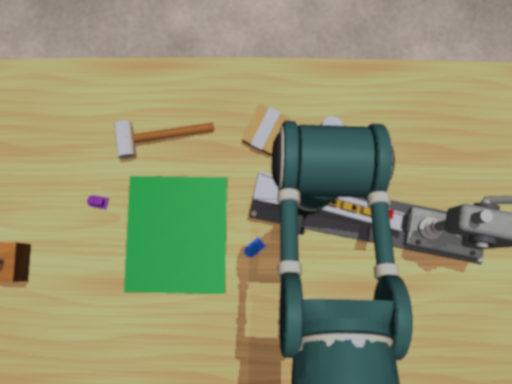

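Emit:
move_arm --pt "-0.02 -0.5 0 0" --pt "-0.05 -1.2 0 0" --pt "-0.08 -2 0 0" --pt "-0.1 -2.8 0 0" --pt "-0.13 -3.5 -0.2 0" --pt "-0.16 -4.1 -0.6 0" --pt "-0.18 -4.6 -1 0" --pt "-0.19 -4.95 -1.4 0" --pt "-0.19 -5.15 -1.6 0" --pt "-0.19 -5.15 -1.67 0" --pt "-0.19 -5.15 -1.67 0" --pt "-0.19 -5.15 -1.67 0"

```text
t: 22.03
eef_pos: [0.5631, -0.1862, 0.2479]
orientation: [0.447, 0.55, 0.451, -0.543]
ft_force: [-0.2, 0.2, 0.7]
opening: 0.0428
```

Run:
```python
from h import *
plan(.5618,-.1867,.186,-11.2)
p,d=get_image('scene'); crop(p,110,160,110,90,7,'pics/s17.png')
```

```text
t 22.03 pos [ 0.5631 -0.1862  0.2479] phi -11.17 q6 -10.1 units [-0.032 -0.012 -1.548] spin -0.007 open 0.0428 F [-0.21  0.22  0.75]
```

View pics/s17.png

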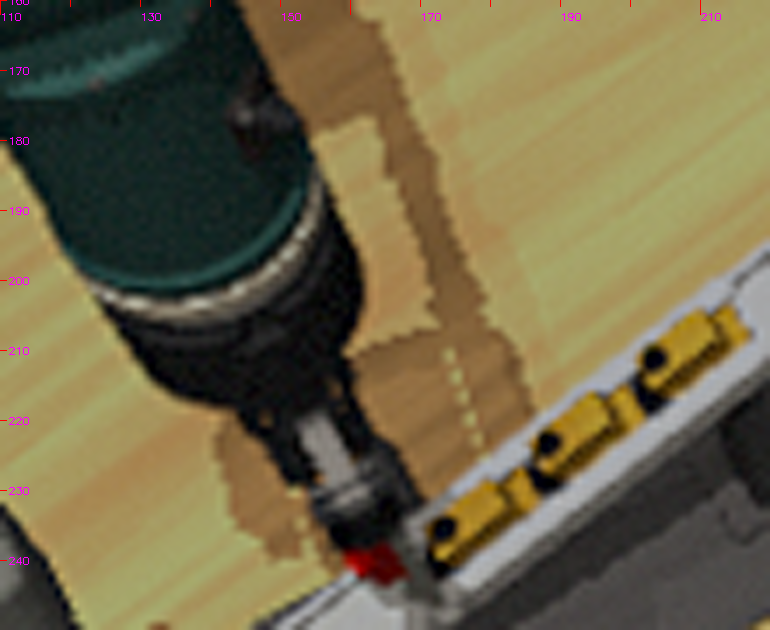

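Emit:
move_arm --pt "-0.03 0 -0.4 0" --pt "-0.03 0 -0.8 0" --pt "-0.03 0 -1.2 0" --pt "-0.03 0 -1.45 0" --pt "-0.03 0 -1.5 0" --pt "-0.03 0 -1.5 0"

```text
t: 22.58
eef_pos: [0.5621, -0.1855, 0.1884]
orientation: [0.447, 0.549, 0.452, -0.543]
ft_force: [0.1, 0.6, -0.2]
opening: 0.0425
```

Emit:
move_arm --pt "0 0 0 0" --pt "0 0 0 0" --pt "0 0 0 0" --pt "0 0 0 0" --pt "0 0 0 0" --pt "0 0 0 0" --fingers -1 --force 25

```text
t: 23.08
eef_pos: [0.5632, -0.1857, 0.19]
orientation: [0.448, 0.55, 0.451, -0.542]
ft_force: [0.3, 2.2, 6.1]
opening: 0.0185
```

Run:
```python
from h import *
plan(.5618,-.1867,.186,-11.2)
p,d=get_image('scene'); crop(p,110,160,110,90,7,'pics/s18.png')
```

```text
t 23.08 pos [ 0.5632 -0.1857  0.19  ] phi -11.1 q6 -10.3 units [-0.034 -0.026 -0.1  ] spin -0.02 open 0.0185 F [0.3  2.17 6.1 ]
```

View pics/s18.png

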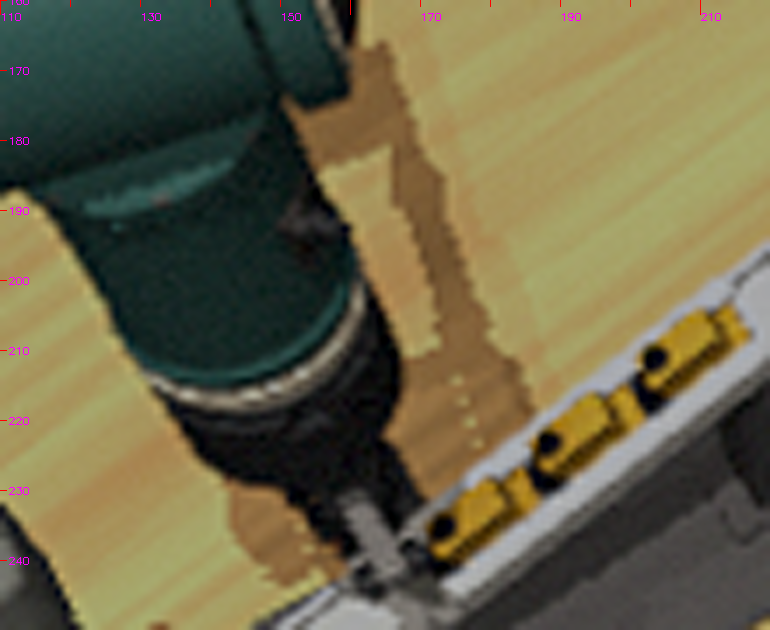

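Emit:
move_arm --pt "-0.12 0.02 0 0" --pt "-0.25 0.05 0 0" --pt "-0.4 0.08 0 0" --pt "-0.55 0.11 0 0" --pt "-0.7 0.14 0 0" --pt "-0.83 0.165 0 0" --pt "-0.93 0.185 0 0" --pt "-0.96 0.19 0 0" --pt "-0.96 0.19 0 0" --pt "-0.96 0.19 0 0"

```text
t: 23.97
eef_pos: [0.5262, -0.1784, 0.1901]
orientation: [0.449, 0.551, 0.449, -0.541]
ft_force: [8.7, -1.7, -4.6]
opening: 0.0192
```

Run:
```python
from h import *
plan(.5632-.0373,-.1857+.0074,.19,-11.2)
p,d=get_image('scene'); crop(p,90,160,130,110,6,'pics/s19.png')
```

```text
t 23.97 pos [ 0.5262 -0.1784  0.1901] phi -11.12 q6 -11.0 units [-0.008  0.002 -0.003] spin -0.016 open 0.0192 F [ 8.68 -1.74 -4.55]
```

View pics/s19.png

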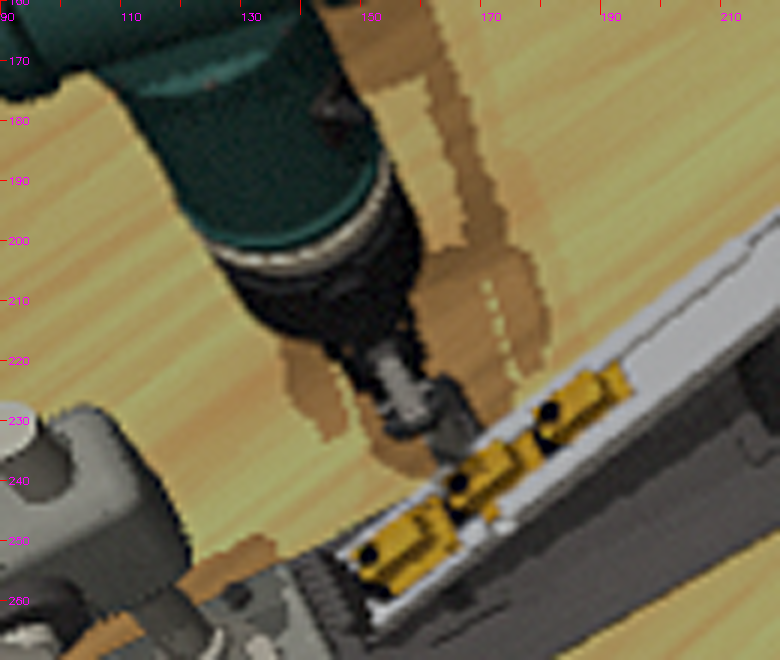

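Emit:
move_arm --pt "-0.03 0.005 0 0" --pt "-0.05 0.01 0 0" --pt "-0.05 0.01 0 0"

```text
t: 24.27
eef_pos: [0.5258, -0.1783, 0.1901]
orientation: [0.451, 0.552, 0.448, -0.54]
ft_force: [9.2, -0.9, -5.4]
opening: 0.0183
```

Run:
```python
from h import *
plan(.5632-.0373,-.1857+.0074,.19,-11.2)
```

```text
t 24.27 pos [ 0.5258 -0.1783  0.1901] phi -11.14 q6 -11.0 units [ 0.002 -0.    -0.003] spin -0.012 open 0.0183 F [ 9.19 -0.89 -5.42]
```

Emit:
move_arm --pt "0 0 0 0" --pt "0 0 0 0" --pt "0 0 0 0" --pt "0 0 0 0" --pt "0 0 0.3 0" --pt "0 0 0.9 0" --pt "0 0 1.6 0" --pt "0 0 2.3 0" --pt "-0.2 0.6 2.8 0" --pt "-0.4 1.4 3 0" --pt "-0.5 2.2 3 0" --pt "-0.5 3 3 0" --pt "-0.5 3.8 3 0" --pt "-0.5 4.6 3 0" --pt "-0.5 5.4 3 0" --pt "-0.5 6.2 3 0" --pt "-0.5 7 3 0" --pt "-0.5 7.6 3 0" --pt "-0.5 8 3 0" --pt "-0.5 8 3 0" --fingers -0.05

```text
t: 25.93
eef_pos: [0.5055, 0.1444, 0.3112]
orientation: [0.451, 0.552, 0.449, -0.539]
ft_force: [-0.4, -0.8, 0.3]
opening: 0.0405
```

Run:
```python
from rail import *
plan(.5,.1,.3,-11.2)
p,d=get_image('scene'); np.savez('sF.npz',p=p,d=d); crop(p,125,195,100,80,8,'pics/s20.png')
cv2.imwrite('pics/fs.png',cv2.cvtColor(p,cv2.COLOR_RGB2BGR))
p,d=get_image('top'); np.savez('tF.npz',p=p,d=d); crop(p,320,185,100,80,8,'pics/t20.png')
cv2.imwrite('pics/ft.png',cv2.cvtColor(p,cv2.COLOR_RGB2BGR))
print('tab top now (depth)',dep('top',385.5,224,d))
L,R=frames(np.load('rail2.npy'))
for y in (0,.038): print(y,R(.0755,y,.056).round(4),proj('top',R(.0755,y,.056)).round(1),proj('scene',R(.0755,y,.056)).round(1))
for k in range(3): print('button',proj('scene',R(.026+.052*k-.010,0,.022)).round(1),proj('top',R(.026+.052*k-.010,0,.022)).round(1))
```

```text
t 25.93 pos [0.5055 0.1444 0.3112] phi -10.95 q6 23.9 units [-0.138 -1.111 -0.28 ] spin -0.05 open 0.0405 F [-0.38 -0.84  0.26]
tab top now (depth) [ 0.54525825 -0.19705405  0.07530859]
0 [ 0.5608 -0.1915  0.1311] [[390.3 214.3]] [[159.7 236.8]]
0.038 [ 0.5236 -0.1841  0.1311] [[387.5 231.8]] [[153.7 225.5]]
button [[149.4 252.9]] [[401.6 220.8]]
button [[164.5 241. ]] [[383.  215.5]]
button [[179.7 229.2]] [[363.7 210. ]]
```

View pics/s20.png

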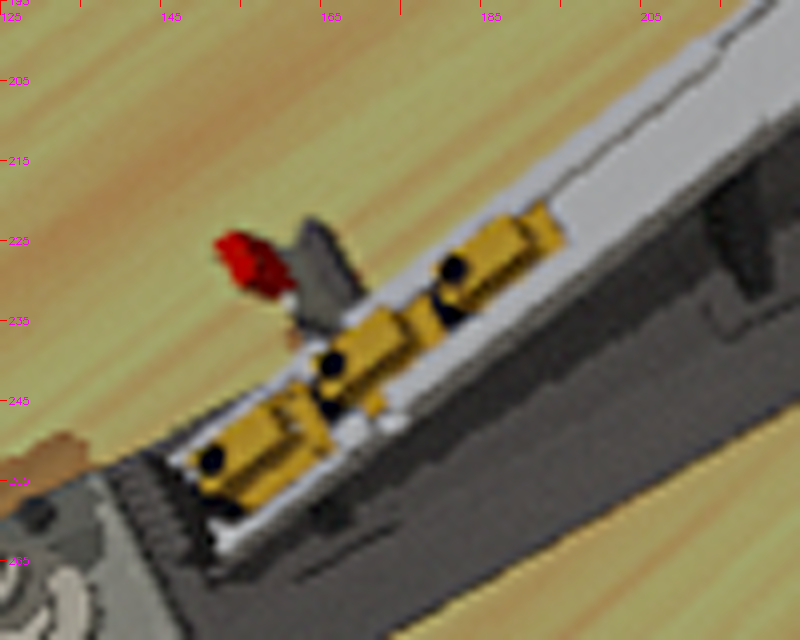

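View pics/t20.png

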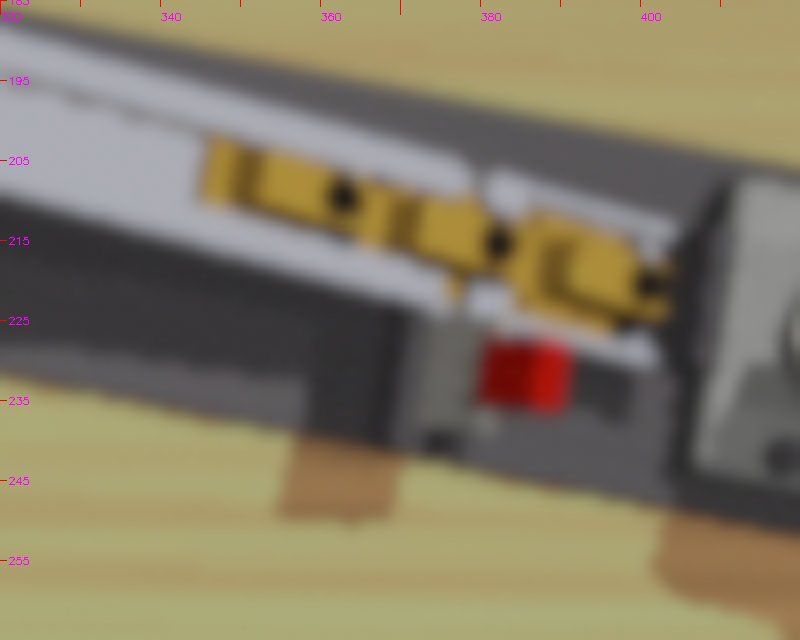

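View pics/fs.png

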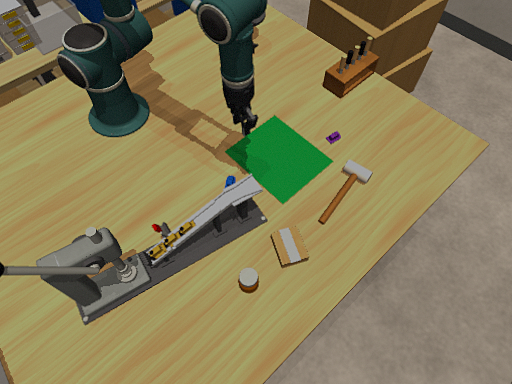

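Run:
```python
from rig import *
print(sign_off(), state()['t'])
```

```text
the job is handed in; nothing more can be done
the job is handed in; nothing more can be done
```

The job is done and handed in at about 26 s of the 67 s allowed. Both loose clasps are loaded, the gate is fully open, and all three clasps stand nose to tail against the foot stop.

**Loading:** I placed each clasp on the ledge nose downhill and pushed it over the edge with shut fingers. Each ran down under the lips and queued behind the lead clasp while the gate was shut. The first push on the first clasp passed over it without moving it, because I had the fingertip height wrong. I lowered the fingers about 10 mm and the second push worked.

**Gate:** With the queue at rest, I pinched the red tab and drew it about 37.5 mm. There it stalled at about 9 N, which I took as its end stop. The tab's final position in the scene picture matches the fully open 38 mm.

**Last checks:**
- **Queue:** the buttons are one clasp length (52 mm) apart. They sit about 2 px off my model of the rail, the same offset the lead clasp had before I moved anything, so I read them as touching the stop.
- **Surroundings:** the carton, jar, mallet and the blue and purple look-alikes look unmoved in the last picture. I judged this by eye and did not measure it.
- **Skew:** the lead clasp looks slightly turned in the channel, which has about 3 mm of side play.
- **Robot:** the gripper is clear and touching nothing.

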